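# Load ceramic test pieces on their kiln setters

### The arm

A 6-joint arm with a two-finger parallel gripper is mounted at the origin on the work surface. World frame = base frame: x ahead of the robot, y to its left, z up, the work surface at z = 0. Lengths are in m, angles in rad, forces in N, time in s.
With the tool pointing down it reaches from about 0.35 to 0.775 m from the base axis. Payload 7.3 kg.
Tool frame: the origin (TCP) lies where the fingers leave the gripper's body, on its centre line; the fingertips stand 66 mm ahead of it and the grasp point (between the pads) lies 47 mm ahead of it (bot.nose_length is the distance from the TCP to the fingertips, in m); z points along the fingers, y is the direction in which the jaws open and shut (so a half turn about z gives the same grasp; the last joint's range is limited). The gripper opens to 92 mm and grips with 3 to 60 N. Pads are 19 mm wide; open, the fingers measure 130 mm over their backs; the gripper's body (75 mm by 190 mm) begins 47 mm behind the grasp point.
Start: joints at [-0.146, 0.342, 1.524, -0, 1.275, -0.146], TCP at [0.525, 0, 0.292] pointing down, gripper open.
Joint ranges: [-2.53, 2.53], [-0.77, 2.02], [0.04, 2.7], [-1, 4.14], [0.28, 2.66], [-3.11, 3.11]. Speed limits (rad/s): [2.57, 2.57, 3.14, 3.14, 3.14, 3.14].

### API

Orientations are given as a 3x3 rotation matrix whose columns are the frame's x, y, z axes.
In Python, from plant import bot, optics, job gives the robot as it stands. The module is installed in compiled form; this text tells all that it offers.
- The arm moves only by the tool send_rows, never from a script. Its argument "moves" is a list that holds one entry, the list of rows, each a list of 7 numbers: the shift along the tool's x, y, z in mm, then the turn, a rotation vector about the tool's x, y, z in rad, then the gripper command: -1 is shut, 1 is fully open, values between are in proportion. A call has 1 to 5 rows; each row is the pose to reach, as a shift and turn from the pose measured when the call began, along the tool's axes at that moment; what a row does not reach only later rows make up. A row lasts 1/12 s, in which the tool goes at most 41.7 mm and 7.16 degrees, less where a joint would pass 70% of its speed; a pose out of reach is approached as far as the arm can. A call with a gripper value outside its range is refused whole. The fingers move at their own pace and stop on an object; the grip force is fixed at half the most. Time passes only in rows, so rows that repeat a pose let the fingers close. It gives the time, the measured TCP pose, the force and the opening at its end, in the units of the state.
- bot.read_state(): the state, without advancing time (a new reading comes with each control period).
- optics.read_camera(name): name is "scene" or "side" or "wrist"; returns a dict with "img" (480x640x3 uint8, blue, green, red), "fx", "fy", "cx", "cy" (pixels), "D" ([k1, k2, p1, p2, k3] as OpenCV has them; the pictures are not rectified), "origin" and "rotation" of the camera in the world. Camera axes: x right, y down, z forward; pixel columns grow to the right and rows downward; lengths in m; the calibration is good to about 2 mm. A picture is of the moment at which its call begins. There is no depth.
- job.sign_off(): hands the job in, once; it reports no verdict.
The state is a dict: "time": time; "qpos": joint angles; "qd": joint speeds; "joint_efforts": joint torques, N m; "tcp_pos": TCP position; "orientation": TCP orientation; "ft_force": force on the tool from outside, world axes, zero at the start; "moment": the same for the moment, N m; "finger_gap": finger opening in m.
Only numpy, scipy, OpenCV 4.12 (cv2) and the standard library are available. Lean on these libraries where they do the work, as an engineer would, in place of code of your own. Each camera call takes 0.05 s, during which the arm holds its last target.

### The job

Load the four white ceramic test pieces for firing: put each one on the buff setter plate that bears the dark silhouette of its shape and size, lying flat and wholly inside the silhouette, the square tile and the bar turned so that their edges run along those of the silhouette. Set each piece down gently, do not drop it, and leave all four at rest in their places.

Things in the scene. Friction and masses are not known exactly. Their poses are not given: they have to be found in the camera images.
- large_disc: The larger of two white round discs: 60 mm diameter, 22 mm tall, about 150 g. Origin: centre of its underside, z up. Stands flat on the table at the start. Small loose things up to 35 mm tall (a cone, two little crucibles) stand between the pieces and setters; the taller things are near the table's edges.
- small_disc: The smaller of two white round discs: 38 mm diameter, 22 mm tall, about 60 g. Origin: centre of its underside, z up. Stands flat on the table at the start.
- square_tile: White square block: 50 x 50 mm, 22 mm tall, about 130 g; x and y are square to its sides. Origin: centre of its underside, z up. Stands flat on the table at the start.
- bar: White bar: 84 mm long (its x axis), 24 mm wide (y), 22 mm tall, about 105 g. Origin: centre of its underside, z up. Stands flat on the table at the start.
- setter_large_disc: Fixed buff refractory setter plate, 120 (x) x 84 (y) x 8 mm thick, flat on top, no rim, with a dark silhouette of a circle 76 mm across (for the large disc) in the middle. Origin: centre of the plate's underside, straight below the silhouette's centre; top 8 mm above it. x is the plate's long side.
- setter_small_disc: Fixed buff refractory setter plate, 120 (x) x 84 (y) x 8 mm thick, flat on top, no rim, with a dark silhouette of a circle 54 mm across (for the small disc) in the middle. Origin: centre of the plate's underside, straight below the silhouette's centre; top 8 mm above it. x is the plate's long side.
- setter_square: Fixed buff refractory setter plate, 120 (x) x 84 (y) x 8 mm thick, flat on top, no rim, with a dark silhouette of a 66 x 66 mm square (for the square tile) in the middle. Origin: centre of the plate's underside, straight below the silhouette's centre; top 8 mm above it. x is the plate's long side; the square's sides run along x and y.
- setter_bar: Fixed buff refractory setter plate, 120 (x) x 84 (y) x 8 mm thick, flat on top, no rim, with a dark silhouette of a 100 x 40 mm oblong (for the bar) in the middle. Origin: centre of the plate's underside, straight below the silhouette's centre; top 8 mm above it. x is the plate's long side and runs along the oblong's length.
Mind the look-alikes: they are no part of the job. What is shaped like the bar but turquoise or yellow is not meant.

How it is judged:
By the outcome, as a careful person would: the job done as asked, in the order asked, and still so for the second after the job is handed in, with the robot touching nothing.
It also fails if it takes over 93 s, if anything falls off the work surface, if the arm or the gripper's body presses on something with over 40 N, if the wrist force passes 120 N, or if a joint passes its speed limit or range.

## Working session

There is one attempt and no reset: what is moved stays moved. The work goes in short steps, Python scripts to look and compute and a tool call to move; the robot and the scene stay as the last step left them, time stands still between calls to the robot, and variables do not carry over. Pictures are saved under pics/ and viewed, and the job is handed in when it is done.

Besides the shell and the picture viewer there is one more tool, called by a JSON object that holds its "api" and its "payload". send_rows: Moves the arm, as the interface text tells. Its arguments: {"type":"object","properties":{"moves":{"type":"array","items":{"type":"array","items":{"type":"array","items":{"type":"number"}}}}},"required":["moves"]}

```bash
mkdir -p pics; ls; python3 - <<'E'
from plant import bot, optics, job
import cv2
s=bot.read_state()
for k,v in s.items(): print(k,v)
for n in ("scene","side","wrist"):
    c=optics.read_camera(n); cv2.imwrite(f"pics/{n}0.png",c["img"])
    print(n,{k:c[k] for k in c if k!="img"})
E
```

```text
pics
time 0.0
qpos [-1.46021494e-01  3.42734570e-01  1.52502049e+00 -3.55003789e-05
  1.27539907e+00 -1.46015257e-01]
qd [-0.00097634 -0.00197749 -0.00034121  0.00027644 -0.0005758  -0.00082155]
joint_efforts [ 7.61924657e-04 -4.31245601e+01 -2.44219762e+01  7.17750052e-02
  5.59406646e-02 -1.04314388e-04]
tcp_pos [5.24690653e-01 4.77989679e-05 2.91537527e-01]
orientation [[-3.97432578e-06  9.99998799e-01 -1.54979652e-03]
 [ 9.99999981e-01  4.27436805e-06  1.93597814e-04]
 [ 1.93604206e-04 -1.54979572e-03 -9.99998780e-01]]
ft_force [ 0.24826415 -0.91636614 -0.05144128]
moment [0.03476964 0.01141691 0.03940791]
finger_gap 0.09147763227263539
scene {'fx': 513.4855733298527, 'fy': 513.4855733298527, 'cx': 316.3879170519964, 'cy': 244.5554155719156, 'D': array([-0.00807704,  0.        ,  0.        ,  0.        ,  0.        ]), 'origin': array([1.12818513, 0.26357551, 0.7520047 ]), 'rotation': array([[-0.35487564,  0.66022783, -0.66193843],
       [ 0.93478325,  0.23875661, -0.26301245],
       [-0.01560596, -0.71210568, -0.70189883]])}
side {'fx': 573.1656780827694, 'fy': 573.1656780827694, 'cx': 316.06706415425026, 'cy': 225.60078165000314, 'D': array([-0.08075563,  0.        ,  0.        ,  0.        ,  0.        ]), 'origin': array([-0.30468762,  0.74451781,  0.75157492]), 'rotation': array([[-0.71028406, -0.37387587,  0.59641712],
       [-0.70381217,  0.39169632, -0.59264021],
       [-0.01204051, -0.84070852, -0.54135405]])}
wrist {'fx': 359.698685117668, 'fy': 359.698685117668, 'cx': 318.1463597152118, 'cy': 242.22799822473024, 'D': array([-0.05418129,  0.        ,  0.        ,  0.        ,  0.        ]), 'origin': array([0.52425964, 0.07294412, 0.38454864]), 'rotation': array([[ 9.99999651e-01, -3.40699112e-04, -7.62467471e-04],
       [-5.36579889e-04, -9.61728166e-01, -2.74004829e-01],
       [-6.39933240e-04,  2.74005143e-01, -9.61728014e-01]])}
```

View pics/scene0.png

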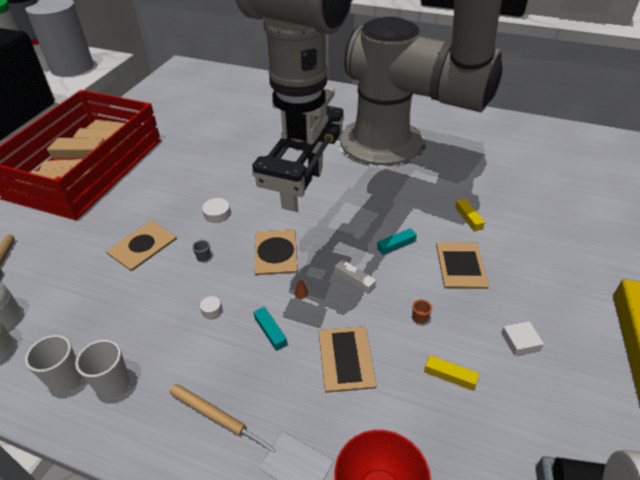

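View pics/side0.png

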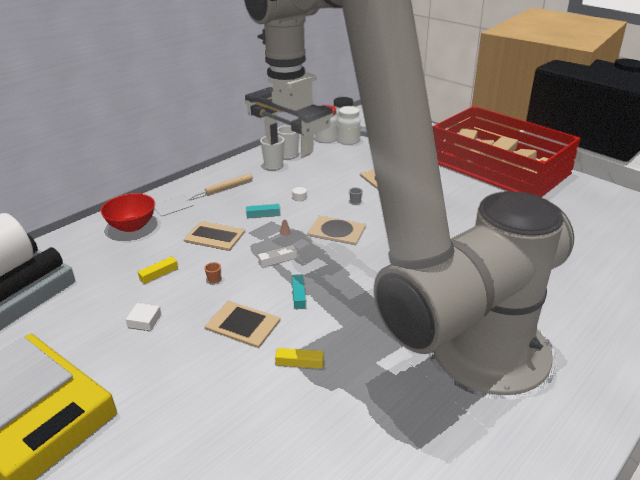

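View pics/wrist0.png

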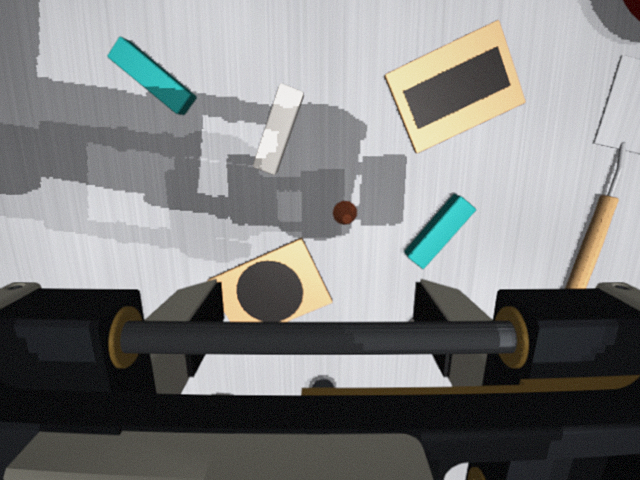

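```bash
cat > h.py <<'E'
import numpy as np, cv2
from plant import bot, optics, job
def cam(n): return optics.read_camera(n)
def rays(c,px):
    px=np.asarray(px,float).reshape(-1,1,2)
    K=np.array([[c["fx"],0,c["cx"]],[0,c["fy"],c["cy"]],[0,0,1]])
    u=cv2.undistortPoints(px,K,c["D"]).reshape(-1,2)
    d=np.c_[u,np.ones(len(u))]@np.asarray(c["rotation"]).T
    return d/np.linalg.norm(d,axis=1)[:,None]
def onplane(c,px,z):
    d=rays(c,px); o=np.asarray(c["origin"]); return o+d*((z-o[2])/d[:,2])[:,None]
def tri(c1,p1,c2,p2):
    A=np.zeros((3,3));b=np.zeros(3);L=[]
    for c,p in((c1,p1),(c2,p2)):
        d=rays(c,p)[0];P=np.eye(3)-np.outer(d,d);A+=P;b+=P@c["origin"];L.append((P,c["origin"]))
    x=np.linalg.solve(A,b); return x,[np.linalg.norm(P@(x-o)) for P,o in L]
def project(c,X):
    R=np.asarray(c["rotation"]).T
    K=np.array([[c["fx"],0,c["cx"]],[0,c["fy"],c["cy"]],[0,0,1]])
    return cv2.projectPoints(np.asarray(X,float).reshape(-1,3),cv2.Rodrigues(R)[0],-R@c["origin"],K,c["D"])[0].reshape(-1,2)
def blobs(mask,amin,amax):
    out=[]
    cs,_=cv2.findContours(mask.astype(np.uint8),cv2.RETR_EXTERNAL,cv2.CHAIN_APPROX_NONE)
    for k in cs:
        a=cv2.contourArea(k)
        if amin<a<amax:
            m=cv2.moments(k); out.append((m["m10"]/m["m00"],m["m01"]/m["m00"],a,k))
    return out
def masks(img):
    h=cv2.cvtColor(img,cv2.COLOR_BGR2HSV);H,S,V=[h[...,i].astype(int) for i in range(3)]
    return dict(buff=(H>8)&(H<25)&(S>60)&(V>90), dark=(V<75), H=H,S=S,V=V)
E
python3 - <<'E'
from h import *
for n in("scene","side"):
    img=cv2.imread(f"pics/{n}0.png");m=masks(img)
    print(n)
    for u,v,a,k in blobs(m["dark"],80,3000): print("dark %.1f %.1f %d"%(u,v,a))
    for u,v,a,k in blobs(m["buff"],150,5000): print("buff %.1f %.1f %d"%(u,v,a),cv2.boundingRect(k))
    pts={"scene":[(216,208),(210,304),(522,335),(350,272),(366,283),(260,330),(450,330),(520,350)],"side":[(300,191),(145,312),(145,325),(277,257),(240,255),(200,300)]}[n]
    for p in pts: print(p,img[p[1],p[0]],m["S"][p[1],p[0]])
a=cv2.imread("pics/scene0.png")[190:390,180:560];cv2.imwrite("pics/sc_crop.png",cv2.resize(a,None,fx=2.1,fy=2.1,interpolation=2))
E
```

```text
scene
dark 540.0 470.7 114
dark 576.9 469.7 943
dark 11.3 468.4 531
dark 84.2 365.8 87
dark 123.8 372.4 149
dark 34.7 361.1 110
dark 73.3 366.1 115
dark 346.1 357.4 1024
dark 5.8 338.5 170
dark 13.2 306.5 126
dark 628.0 335.3 911
dark 461.4 263.1 676
dark 203.4 255.2 118
dark 275.1 249.9 645
dark 394.1 245.9 147
dark 141.2 243.0 287
dark 35.6 160.2 225
dark 76.5 127.3 143
dark 44.8 137.7 864
dark 38.0 127.1 867
buff 206.3 408.6 937 (170, 384, 75, 51)
buff 346.0 359.1 2952 (319, 327, 57, 65)
buff 421.6 307.7 195 (413, 300, 18, 16)
buff 461.3 265.0 1865 (436, 242, 53, 46)
buff 275.3 251.9 1669 (255, 230, 42, 45)
buff 140.5 244.6 1581 (106, 221, 70, 49)
buff 76.2 146.7 1977 (31, 119, 93, 60)
(216, 208) [194 195 198] 5
(210, 304) [196 196 200] 5
(522, 335) [196 196 198] 3
(350, 272) [132 133 137] 9
(366, 283) [198 199 202] 5
(260, 330) [160 156 154] 10
(450, 330) [161 156 156] 8
(520, 350) [111 111 115] 9
side
dark 52.7 425.8 891
dark 241.9 321.4 683
dark 513.1 309.6 281
dark 406.4 315.1 2607
dark 28.6 272.3 1400
dark 520.5 208.2 552
dark 273.4 133.1 95
dark 322.8 109.7 98
dark 258.8 110.0 111
dark 342.9 101.6 130
dark 264.1 100.8 153
dark 285.6 74.3 231
dark 285.2 61.8 234
dark 295.9 12.4 81
dark 332.7 3.3 110
dark 256.6 8.6 331
buff 242.5 323.5 1896 (205, 301, 75, 47)
buff 212.6 271.5 233 (204, 262, 17, 21)
buff 214.0 235.4 1030 (184, 222, 60, 29)
buff 337.7 229.5 396 (308, 216, 57, 27)
buff 228.7 183.4 270 (205, 174, 47, 20)
buff 502.7 142.2 278 (474, 127, 44, 25)
(300, 191) [222 223 226] 5
(145, 312) [224 225 228] 4
(145, 325) [154 158 160] 10
(277, 257) [156 159 162] 9
(240, 255) [202 200 200] 3
(200, 300) [201 197 197] 5
```

View pics/sc_crop.png

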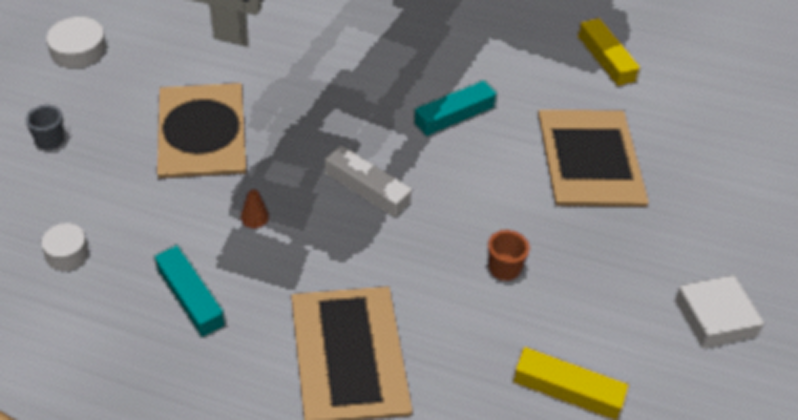

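The pieces are slightly warm (R>B) while the table is cool, so I can segment on that.

```bash
cat >> h.py <<'E'
def warm(img):
    b=cv2.GaussianBlur(img,(3,3),0).astype(int)
    d=b[...,2]-b[...,0]
    m=((d>=1)&(d<14)&(b.max(2)>85)).astype(np.uint8)
    return cv2.morphologyEx(m,cv2.MORPH_OPEN,np.ones((3,3),np.uint8))
E
python3 - <<'E'
from h import *
C={n:cam(n) for n in("scene","side")}
W={}
for n in C:
    print(n)
    m=warm(C[n]["img"])
    for u,v,a,k in blobs(m,60,3000):
        X=onplane(C[n],[u,v],.011)[0]
        if .3<np.hypot(*X[:2])<.85 and X[0]>0: print("%.1f %.1f a%d  -> %.3f %.3f"%(u,v,a,*X[:2]))
    for u,v,a,k in blobs(masks(C[n]["img"])["dark"],200,3000):
        X=onplane(C[n],[u,v],.008)[0]
        if .3<np.hypot(*X[:2])<.85 and X[0]>0: print("dark %.1f %.1f a%d  -> %.3f %.3f"%(u,v,a,*X[:2]))
    cv2.imwrite(f"pics/warm_{n}.png",m*255)
E
```

```text
scene
522.8 337.8 a854  -> 0.523 0.402
210.3 307.3 a341  -> 0.649 -0.139
354.7 275.7 a621  -> 0.484 0.086
215.8 209.8 a481  -> 0.403 -0.263
281.1 189.6 a652  -> 0.288 -0.155
dark 346.0 357.4 a1025  -> 0.663 0.128
dark 628.1 335.3 a918  -> 0.452 0.573
dark 461.4 263.1 a676  -> 0.378 0.273
dark 275.1 249.9 a643  -> 0.470 -0.089
dark 141.2 243.0 a286  -> 0.547 -0.361
side
143.1 316.2 a696  -> 0.526 0.397
277.4 255.6 a514  -> 0.487 0.080
222.6 235.1 a140  -> 0.641 0.114
336.5 228.2 a343  -> 0.468 -0.092
299.1 193.5 a161  -> 0.653 -0.146
dark 52.7 425.8 a891  -> 0.403 0.639
dark 241.9 321.4 a683  -> 0.379 0.269
dark 520.6 211.2 a2191  -> 0.191 -0.470
```

```bash
cat >> h.py <<'E'
def rect(c,k,z):
    P=onplane(c,k.reshape(-1,2),z)[:,:2]
    (x,y),(w,h),a=cv2.minAreaRect((P*1000).astype(np.float32))
    if w<h: w,h,a=h,w,a+90
    return (x,y),(w,h),((a+90)%180)-90
E
python3 - <<'E'
from h import *
C={n:cam(n) for n in("scene","side","wrist")}
P={"tile":((522.8,337.8),(143.1,316.2)),"smalldisc":((210.3,307.3),(299.1,193.5)),"bar":((354.7,275.7),(277.4,255.6)),"set_sq":((461.4,263.1),(241.9,321.4)),"set_large":((275.1,249.9),(336.5,228.2))}
for k,(a,b) in P.items():
    x,e=tri(C["scene"],a,C["side"],b); print(k,np.round(x*1000,1),np.round(np.array(e)*1000,1))
c=C["wrist"]; 
for nm,m,z in(("warm",warm(c["img"]),.022),("dark",masks(c["img"])["dark"],.008),("buff",masks(c["img"])["buff"],.008)):
    for u,v,a,k in blobs(m,800,20000): print(nm,"%.1f %.1f %d"%(u,v,a),np.round(onplane(c,[u,v],z)[0]*1000,1),rect(c,k,z))
c=C["scene"]
for u,v,a,k in blobs(masks(c["img"])["dark"],200,1100): print("scene dark","%.1f %.1f %d"%(u,v,a),rect(c,k,.008))
for u,v,a,k in blobs(masks(c["img"])["buff"],1000,3000): print("scene buff","%.1f %.1f %d"%(u,v,a),rect(c,k,.008))
E
```

```text
tile [523.5 399.8  13.3] [2.2 2.2]
smalldisc [ 649.1 -140.4   12.9] [2.1 2.1]
bar [484.4  84.3  12.8] [2.3 2.3]
set_sq [377.9 271.8   9.3] [1.9 1.9]
set_large [469.3 -90.7   9.2] [2. 2.]
warm 119.4 472.7 1878 [ 255.4 -354.7   22. ] ((226.90296936035156, -351.5318298339844), (303.2634582519531, 38.246639251708984), 3.881869316101074)
warm 181.7 302.4 994 [ 372.6 -100.1   22. ] ((373.6625671386719, -100.90664672851562), (79.65472412109375, 30.070384979248047), 40.92072677612305)
warm 452.7 301.6 948 [674.1 -99.3  22. ] ((672.7677001953125, -98.90444946289062), (81.89672088623047, 30.543048858642578), -41.09322738647461)
warm 277.4 128.9 2235 [485.1  83.6  22. ] ((484.598388671875, 82.31741333007812), (84.24781799316406, 26.120487213134766), 68.84480285644531)
dark 478.9 76.1 1900 [682.7 135.3   8. ] ((677.8024291992188, 132.24530029296875), (60.858726501464844, 38.13930130004883), 25.74885368347168)
buff 277.1 281.4 3190 [478.2 -80.4   8. ] ((468.754150390625, -92.21369171142578), (120.3637466430664, 85.29338073730469), 24.637104034423828)
buff 593.0 243.1 1424 [834.8 -35.7   8. ] ((83
[... 1464 characters left out ...]
805480957031, 46.39657974243164), 0.012811643071472645)
scene buff 346.0 359.1 2953 ((662.73046875, 127.59379577636719), (121.87342834472656, 83.26069641113281), 25.493270874023438)
scene buff 461.3 265.0 1865 ((379.5071105957031, 272.984130859375), (122.91099548339844, 84.14254760742188), 19.008220672607422)
scene buff 275.3 251.9 1669 ((471.739013671875, -87.66526794433594), (123.84133911132812, 83.15664672851562), 24.164051055908203)
scene buff 140.6 244.7 1585 ((548.6934204101562, -359.419189453125), (120.86034393310547, 85.42752075195312), -17.589073181152344)
scene buff 76.2 146.7 1987 ((293.40411376953125, -745.6834716796875), (271.6549377441406, 129.30392456054688), -0.0155029296875)
```

```bash
cat >> h.py <<'E'
from scipy.spatial.transform import Rotation as Rn
def plan(x,y,z,yawdeg):
    """tool-y axis at yawdeg in world (mod 180), tool down; mm in. prints shift, rotvec"""
    s=bot.read_state();R=np.asarray(s["orientation"]);p=np.asarray(s["tcp_pos"])
    cur=np.degrees(np.arctan2(R[1,1],R[0,1]))
    best=None
    for t in(yawdeg-360,yawdeg-180,yawdeg,yawdeg+180,yawdeg+360):
        if best is None or abs(t-cur)<abs(best-cur): best=t
    a=np.radians(best); T=np.array([[-np.sin(a),np.cos(a),0],[np.cos(a),np.sin(a),0],[0,0,-1]]).T
    T=np.c_[[-np.sin(a),np.cos(a),0],[np.cos(a),np.sin(a),0],[0,0,-1]]
    if np.linalg.det(T)<0: T[:,0]*=-1
    d=R.T@(np.array([x,y,z])/1000-p)*1000
    r=Rn.from_matrix(R.T@T).as_rotvec()
    print("t %.2f cur"%s["time"],np.round(p*1000,1),"yaw %.1f gap %.1f"%(cur,s["finger_gap"]*1000),"F",np.round(s["ft_force"],1),"q6 %.2f"%s["qpos"][5])
    print("shift",np.round(d,1),"rot",np.round(r,3),"rows>=%.1f"%max(np.linalg.norm(d)/41.7,np.degrees(np.linalg.norm(r))/7.16))
E
python3 -c "
from h import *
plan(484,82,110,-21.2)"
```

```text
t 0.40 cur [525.    0.  292.1] yaw 0.0 gap 91.9 F [-0.6  0.4  0.3] q6 -0.15
shift [ 82.  -40.9 182.1] rot [-0.    0.    0.37] rows>=4.9
```

{"api": "send_rows", "payload": {"moves": [[[20,-10,40,0,0,0.1,0.3],[40,-20,80,0,0,0.2,0.3],[60,-30,120,0,0,0.3,0.3],[75,-38,160,0,0,0.37,0.3],[82,-41,182,0,0,0.37,0.3]]]}}

```text
time: 0.82
tcp_pos: [0.4828, 0.083, 0.1087]
orientation: [[0.365, 0.931, -0.0], [0.931, -0.365, 0.0], [0.0, -0.0, -1.0]]
ft_force: [0.2, 0.4, 0.2]
finger_gap: 0.0632
```

```bash
python3 -c "
from h import *
plan(484,82,68.5,-21.2)
c=cam('wrist');cv2.imwrite('pics/w1.png',c['img'])
for n in('wrist','scene'):
  c=cam(n); cv2.imwrite('pics/%s1.png'%n,c['img'])
"
```

```text
t 0.82 cur [482.8  83.  108.7] yaw -21.4 gap 63.2 F [0.2 0.4 0.2] q6 0.39
shift [-0.6  1.5 40.2] rot [-0.    -0.    -0.004] rows>=1.0
```

View pics/w1.png

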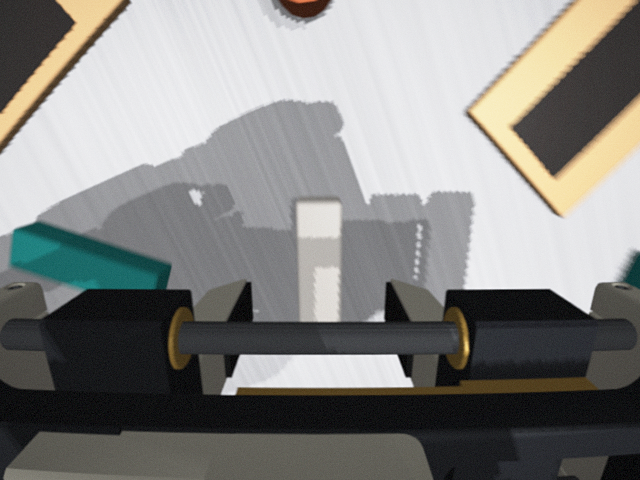

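The bar stands upright at columns 297–342 (rows 200–320), midway between the open jaws. I'll descend and grip it.

{"api": "send_rows", "payload": {"moves": [[[-0.5,1.5,22,0,0,0,0.3],[-0.5,1.5,36,0,0,0,0.3],[-0.5,1.5,40,0,0,0,0.3],[-0.5,1.5,40,0,0,0,-1],[-0.5,1.5,40,0,0,0,-1]]]}}

```text
time: 1.38
tcp_pos: [0.4849, 0.081, 0.0703]
orientation: [[0.36, 0.933, -0.003], [0.933, -0.36, -0.0], [-0.001, -0.002, -1.0]]
ft_force: [-0.1, -0.4, 0.6]
finger_gap: 0.0505
```

{"api": "send_rows", "payload": {"moves": [[[0,0,0,0,0,0,-1],[0,0,0,0,0,0,-1],[0,0,0,0,0,0,-1]]]}}

```text
time: 1.63
tcp_pos: [0.4856, 0.0809, 0.0713]
orientation: [[0.36, 0.933, -0.001], [0.933, -0.36, -0.0], [-0.0, -0.0, -1.0]]
ft_force: [0.2, 0.1, -0.6]
finger_gap: 0.0309
```

{"api": "send_rows", "payload": {"moves": [[[0,0,2,0,0,0,-1],[0,0,2,0,0,0,-1],[0,0,2,0,0,0,-1]]]}}

```text
time: 1.88
tcp_pos: [0.4858, 0.0809, 0.0699]
orientation: [[0.36, 0.933, 0.0], [0.933, -0.36, -0.0], [-0.0, 0.0, -1.0]]
ft_force: [-1.0, -0.1, 5.3]
finger_gap: 0.024
```

```bash
python3 -c "
from h import *
plan(530,95,130,-21.2)"
```

```text
t 1.88 cur [485.8  80.9  69.9] yaw -21.1 gap 24.0 F [-1.  -0.1  5.3] q6 0.38
shift [ 29.   36.2 -60. ] rot [0.    0.    0.002] rows>=1.8
```

{"api": "send_rows", "payload": {"moves": [[[0,0,-8,0,0,0,-1],[5,5,-30,0,0,0,-1],[12,20,-60,0,0,0.1,-1],[22,40,-80,0,0,0.22,-1],[24,64,-90,0,0,0.34,-1]]]}}

```text
time: 2.3
tcp_pos: [0.5556, 0.0815, 0.1637]
orientation: [[0.654, 0.757, 0.005], [0.757, -0.654, 0.0], [0.003, 0.003, -1.0]]
ft_force: [0.4, -0.4, -1.0]
finger_gap: 0.0239
```

```bash
python3 -c "
from h import *
plan(555,75,165,-64.4)"
```

```text
t 2.30 cur [555.6  81.5 163.7] yaw -40.8 gap 23.9 F [ 0.4 -0.4 -1. ] q6 0.72
shift [-5.3  3.8 -1.3] rot [ 0.003 -0.004  0.411] rows>=3.3
```

{"api": "send_rows", "payload": {"moves": [[[-2,1,0,0,0,0.12,-1],[-4,2,-1,0,0,0.24,-1],[-5,4,-1,0,0,0.35,-1],[-5,4,-1,0,0,0.41,-1],[-5,4,-1,0,0,0.41,-1]]]}}

```text
time: 2.72
tcp_pos: [0.5552, 0.075, 0.165]
orientation: [[0.902, 0.431, 0.005], [0.431, -0.902, 0.0], [0.004, 0.002, -1.0]]
ft_force: [-0.8, 0.2, 0.0]
finger_gap: 0.0238
```

```bash
python3 -c "
from h import *
c=cam('wrist');cv2.imwrite('pics/w2.png',c['img'])
for nm,m,z in(('dark',masks(c['img'])['dark'],.008),('buff',masks(c['img'])['buff'],.008)):
    for u,v,a,k in blobs(m,800,40000): print(nm,'%.1f %.1f %d'%(u,v,a),rect(c,k,z))
print(c['origin'])
plan(660,124,120,-64.4)"
```

```text
dark 484.9 180.9 995 ((645.7644653320312, -13.878730773925781), (87.46184539794922, 23.793346405029297), 40.21552658081055)
buff 31.1 283.7 1030 ((423.41015625, 263.6788024902344), (44.985389709472656, 41.50897216796875), -73.88692474365234)
buff 94.5 193.4 2044 ((521.2999267578125, 233.9920196533203), (38.355377197265625, 37.11841583251953), -65.35067939758301)
buff 268.8 35.3 2128 ((652.82568359375, 120.89308166503906), (103.17548370361328, 82.85159301757812), 26.072689056396484)
[0.62084359 0.1058467  0.25825825]
t 2.77 cur [555.1  75.1 164.9] yaw -64.2 gap 23.8 F [ 0.1  0.6 -0.8] q6 1.12
shift [115.5   1.5  45.4] rot [ 0.002 -0.004  0.003] rows>=3.0
```

View pics/w2.png

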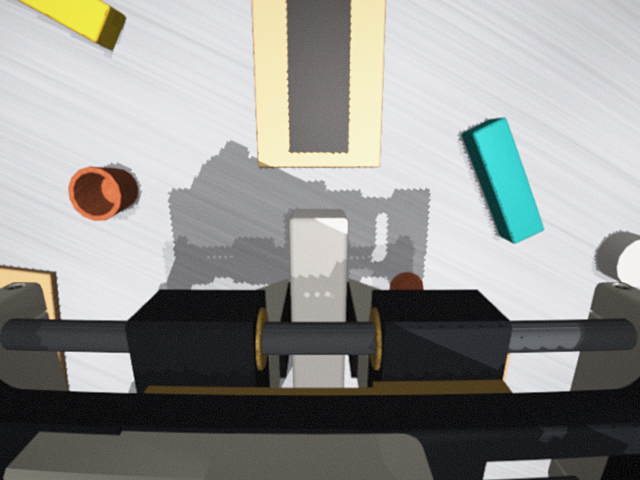

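```bash
python3 -c "
from h import *
c=cam('wrist')
P=onplane(c,[(258,167),(381,166)],.008)[:,:2]*1000;Q=onplane(c,[(289,153),(350,153)],.008)[:,:2]*1000;B=onplane(c,[(290.5,218),(347.5,218)],.117)[:,:2]*1000
print(P,np.linalg.norm(P[0]-P[1]),Q,np.linalg.norm(Q[0]-Q[1]),B,np.linalg.norm(B[0]-B[1]))
a=np.radians(25.7);u=np.array([np.cos(a),np.sin(a)])
print(P.mean(0)+60*u,Q.mean(0)+50*u,B.mean(0)-42*u)
s=bot.read_state();print(s['tcp_pos'])"
```

```text
[[588.1623127  135.67723359]
 [625.31629302  60.09787736]] 84.21791580635907 [[605.83348468 120.40456295]
 [623.77802788  83.15837889]] 41.34349836979351 [[589.49942785 103.12013179]
 [599.39374435  82.56127983]] 22.815869321929405
[660.80392414 123.90710055] [659.85960735 123.46442515] [556.6013512   74.62702426]
[0.55514798 0.07516275 0.1649049 ]
```

{"api": "send_rows", "payload": {"moves": [[[25,0,0,0,-0.004,0,-1],[62,1,12,0.002,-0.004,0,-1],[96,1,36,0.002,-0.004,0,-1],[112,1,60,0.002,-0.004,0,-1],[114.5,1,68,0.002,-0.004,0,-1]]]}}

```text
time: 3.23
tcp_pos: [0.6595, 0.1255, 0.0933]
orientation: [[0.899, 0.438, -0.003], [0.438, -0.899, 0.0], [-0.003, -0.002, -1.0]]
ft_force: [-2.4, -0.3, -2.0]
finger_gap: 0.0238
```

```bash
python3 -c "
from h import *
plan(659,124,78,-64.4)"
```

```text
t 3.23 cur [659.5 125.5  93.3] yaw -64.0 gap 23.8 F [-2.4 -0.3 -2. ] q6 1.19
shift [-1.   1.1 15.3] rot [-0.002  0.003  0.007] rows>=0.4
```

{"api": "send_rows", "payload": {"moves": [[[-1,1,5,-0.002,0.003,0.006,-1],[-1,1,9,-0.002,0.003,0.006,-1],[-1,1,12.5,-0.002,0.003,0.006,-1],[-1,1,14,-0.002,0.003,0.006,-1],[-1,1,14.5,-0.002,0.003,0.006,-1]]]}}

```text
time: 3.65
tcp_pos: [0.6589, 0.1237, 0.0799]
orientation: [[0.902, 0.433, 0.001], [0.433, -0.902, 0.0], [0.001, 0.001, -1.0]]
ft_force: [-0.1, -0.0, -0.9]
finger_gap: 0.0239
```

```bash
python3 -c "
from h import *
plan(659,124,77.5,-64.4)"
```

```text
t 3.65 cur [658.9 123.7  79.9] yaw -64.4 gap 23.9 F [-0.1 -0.  -0.9] q6 1.19
shift [ 0.2 -0.2  2.4] rot [ 0.001 -0.001  0.001] rows>=0.1
```

{"api": "send_rows", "payload": {"moves": [[[0,0,0.7,0,0,0,-1],[0,0,1.2,0,0,0,-1],[0,0,1.7,0,0,0,-1],[0,0,2,0,0,0,-1]]]}}

```text
time: 3.98
tcp_pos: [0.659, 0.1237, 0.0783]
orientation: [[0.902, 0.433, 0.002], [0.433, -0.902, 0.0], [0.002, 0.001, -1.0]]
ft_force: [0.1, -0.8, -0.7]
finger_gap: 0.0234
```

{"api": "send_rows", "payload": {"moves": [[[0,0,0.7,0,0,0,-1],[0,0,1.2,0,0,0,-1],[0,0,1.5,0,0,0,-1],[0,0,1.5,0,0,0,-1]]]}}

```text
time: 4.32
tcp_pos: [0.659, 0.1237, 0.078]
orientation: [[0.902, 0.433, 0.002], [0.433, -0.902, 0.0], [0.002, 0.001, -1.0]]
ft_force: [-2.6, -0.4, 6.3]
finger_gap: 0.0235
```

{"api": "send_rows", "payload": {"moves": [[[0,0,0,0,0,0,-0.2],[0,0,0,0,0,0,-0.1],[0,0,-1,0,0,0,0],[0,0,-20,0,0,0,0.3],[0,0,-55,0,0,0,0.6]]]}}

```text
time: 4.73
tcp_pos: [0.6565, 0.1235, 0.1288]
orientation: [[0.902, 0.433, -0.007], [0.433, -0.902, -0.001], [-0.007, -0.002, -1.0]]
ft_force: [1.1, -0.4, -0.2]
finger_gap: 0.0521
```

```bash
python3 -c "
from h import *
c=cam('wrist');cv2.imwrite('pics/w3.png',c['img'])
plan(625,-105,200,-64.4)"
```

```text
t 4.78 cur [660.8 123.9 139.5] yaw -64.4 gap 56.1 F [3.8 0.5 6.1] q6 1.19
shift [-130.9  191.1  -60.9] rot [ 0.003 -0.008  0.001] rows>=5.7
```

View pics/w3.png

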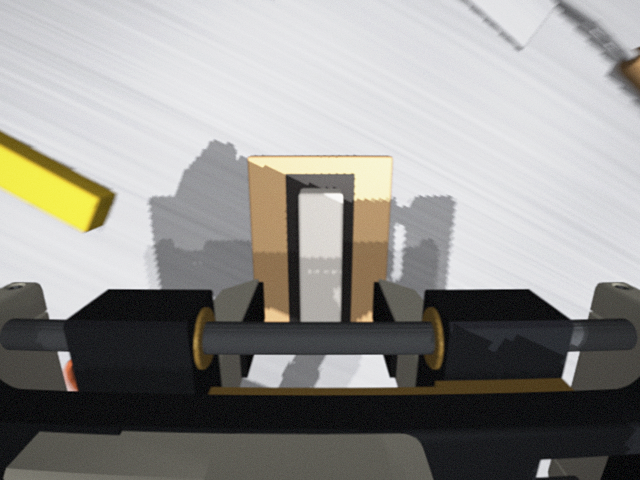

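```bash
python3 -c "
from h import *
plan(496,325,200,-20)
plan(580,225,200,-42)"
```

```text
t 4.78 cur [660.8 123.9 139.5] yaw -64.4 gap 56.1 F [3.8 0.5 6.1] q6 1.19
shift [ -61.1 -252.4  -61.9] rot [ 0.006 -0.007 -0.774] rows>=6.4
t 4.78 cur [660.8 123.9 139.5] yaw -64.4 gap 56.1 F [3.8 0.5 6.1] q6 1.19
shift [ -28.6 -125.9  -61.2] rot [ 0.005 -0.008 -0.39 ] rows>=3.4
```

{"api": "send_rows", "payload": {"moves": [[[-4,-20,-30,0,-0.004,-0.1,0.8],[-14,-55,-50,0,-0.007,-0.2,1],[-24,-95,-60,0,-0.007,-0.32,1],[-34,-135,-61,0,-0.007,-0.44,1],[-44,-175,-62,0,-0.007,-0.56,1]]]}}

```text
time: 5.2
tcp_pos: [0.5442, 0.2637, 0.2018]
orientation: [[0.53, 0.848, 0.006], [0.848, -0.53, -0.003], [0.001, 0.007, -1.0]]
ft_force: [1.0, 0.8, -0.9]
finger_gap: 0.0891
```

```bash
python3 -c "
from h import *
plan(496,325,200,-20)"
```

```text
t 5.20 cur [544.2 263.7 201.8] yaw -32.0 gap 89.1 F [ 1.   0.8 -0.9] q6 0.89
shift [ 26.5 -73.3   1.3] rot [ 0.007 -0.    -0.209] rows>=1.9
```

{"api": "send_rows", "payload": {"moves": [[[12,-35,1,0.004,0,-0.1,1],[24,-66,1,0.007,0,-0.2,1],[26.5,-73,1,0.007,0,-0.21,1],[26.5,-73,1,0.007,0,-0.21,1]]]}}

```text
time: 5.53
tcp_pos: [0.4948, 0.3269, 0.2005]
orientation: [[0.338, 0.941, 0.0], [0.941, -0.338, 0.0], [0.0, 0.0, -1.0]]
ft_force: [-0.0, -0.1, -0.2]
finger_gap: 0.0919
```

```bash
python3 -c "
from h import *
c=cam('wrist');cv2.imwrite('pics/w4.png',c['img'])
m=warm(c['img'])
for nm,m,z in(('warm',m,.022),('dark',masks(c['img'])['dark'],.008),('buff',masks(c['img'])['buff'],.008)):
    for u,v,a,k in blobs(m,800,40000): print(nm,'%.1f %.1f %d'%(u,v,a),rect(c,k,z))
print(c['origin'])
plan(496,325,200,-20)"
```

```text
warm 71.2 475.7 986 ((194.1105194091797, 168.40432739257812), (211.16636657714844, 15.872955322265625), -15.83538818359375)
warm 321.5 135.5 4792 ((522.6051025390625, 397.2733154296875), (50.67902374267578, 50.42671203613281), -56.86538314819336)
buff 215.8 375.8 890 ((365.37176513671875, 236.466796875), (77.60209655761719, 26.587984085083008), 19.37122917175293)
buff 246.8 294.3 2048 ((418.0361022949219, 290.023681640625), (74.25946044921875, 30.520387649536133), -70.14154815673828)
[0.51919021 0.39540642 0.29346293]
t 5.58 cur [496.1 325.5 200.4] yaw -19.9 gap 91.8 F [ 0.1 -0.3  0.2] q6 0.80
shift [-0.5  0.1  0.4] rot [ 0.001 -0.     0.002] rows>=0.0
```

View pics/w4.png

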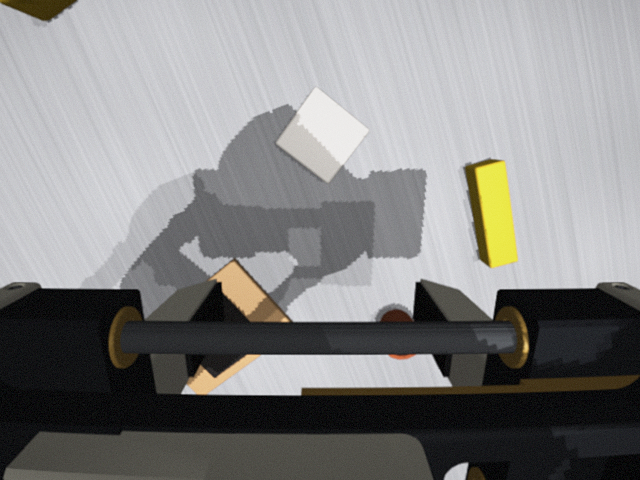

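```bash
python3 -c "
from h import *
plan(522.6,397.3,110,-56.9)"
```

```text
t 5.58 cur [496.1 325.5 200.4] yaw -19.9 gap 91.8 F [ 0.1 -0.3  0.2] q6 0.80
shift [76.5  0.4 90.5] rot [ 0.001 -0.001  0.646] rows>=5.2
```

{"api": "send_rows", "payload": {"moves": [[[14,0,15,0,0,0.12,1],[32,0,35,0,0,0.24,1],[50,0,55,0,0,0.36,1],[68,0,75,0,0,0.48,1],[76.5,0.4,86,0,0,0.6,1]]]}}

```text
time: 6.0
tcp_pos: [0.524, 0.3968, 0.1117]
orientation: [[0.817, 0.576, -0.0], [0.576, -0.817, -0.001], [-0.001, 0.001, -1.0]]
ft_force: [-0.9, 0.5, -0.1]
finger_gap: 0.0918
```

```bash
python3 -c "
from h import *
plan(522.6,397.3,69,-56.9)"
```

```text
t 6.00 cur [524.  396.8 111.7] yaw -54.8 gap 91.8 F [-0.9  0.5 -0.1] q6 1.49
shift [-0.8 -1.2 42.7] rot [0.001 0.001 0.037] rows>=1.0
```

{"api": "send_rows", "payload": {"moves": [[[-0.8,-1.2,15,0,0,0.037,0.5],[-0.8,-1.2,32,0,0,0.037,0.5],[-0.8,-1.2,41,0,0,0.037,0.5],[-0.8,-1.2,43,0,0,0.037,0.3],[-0.8,-1.2,43,0,0,0.037,0.2]]]}}

```text
time: 6.42
tcp_pos: [0.5233, 0.3962, 0.0682]
orientation: [[0.839, 0.544, -0.001], [0.544, -0.839, -0.002], [-0.002, 0.001, -1.0]]
ft_force: [0.5, 1.4, 0.3]
finger_gap: 0.063
```

{"api": "send_rows", "payload": {"moves": [[[0,0,0,0,0,0,-0.3],[0,0,0,0,0,0,-0.3],[0,0,0,0,0,0,-0.3],[0,0,0,0,0,0,-1],[0,0,0,0,0,0,-1]]]}}

```text
time: 6.83
tcp_pos: [0.5241, 0.3962, 0.0694]
orientation: [[0.839, 0.544, 0.001], [0.544, -0.839, -0.001], [0.0, 0.001, -1.0]]
ft_force: [0.7, -1.6, 5.2]
finger_gap: 0.05
```

```bash
python3 -c "
from h import *
plan(522.6,397.3,69,-56.9)
plan(378,272,160,-70.8)
plan(340,195,180,-70.8)"
```

```text
t 6.83 cur [524.1 396.2  69.4] yaw -57.0 gap 50.0 F [ 0.7 -1.6  5.2] q6 1.53
shift [-0.6 -1.7  0.4] rot [ 0.001 -0.    -0.002] rows>=0.0
t 6.83 cur [524.1 396.2  69.4] yaw -57.0 gap 50.0 F [ 0.7 -1.6  5.2] q6 1.53
shift [-190.1   24.8  -90.6] rot [ 0.001 -0.     0.241] rows>=5.1
t 6.83 cur [524.1 396.2  69.4] yaw -57.0 gap 50.0 F [ 0.7 -1.6  5.2] q6 1.53
shift [-263.9   68.8 -110.6] rot [ 0.001 -0.     0.241] rows>=7.1
```

{"api": "send_rows", "payload": {"moves": [[[0,0,-10,0,0,0,-1],[-20,5,-40,0,0,0.05,-1],[-55,10,-62,0,0,0.1,-1],[-95,15,-75,0,0,0.15,-1],[-136,20,-85,0,0,0.2,-1]]]}}

```text
time: 7.25
tcp_pos: [0.421, 0.306, 0.1558]
orientation: [[0.931, 0.365, 0.003], [0.365, -0.931, 0.0], [0.003, 0.001, -1.0]]
ft_force: [-1.3, -0.3, -0.2]
finger_gap: 0.0499
```

```bash
python3 -c "
from h import *
plan(308,246,170,-70.6)"
```

```text
t 7.25 cur [421.  306.  155.8] yaw -68.6 gap 49.9 F [-1.3 -0.3 -0.2] q6 1.68
shift [-127.1   14.6  -14.6] rot [ 0.001 -0.003  0.035] rows>=3.1
```

{"api": "send_rows", "payload": {"moves": [[[-38,5,-5,0,0,0.02,-1],[-78,10,-10,0,-0.003,0.035,-1],[-112,14,-14,0,-0.003,0.035,-1],[-127,15,-14,0,-0.003,0.035,-1],[-127,15,-14,0,-0.003,0.035,-1]]]}}

```text
time: 7.67
tcp_pos: [0.3047, 0.2443, 0.17]
orientation: [[0.943, 0.333, -0.002], [0.333, -0.943, -0.002], [-0.002, 0.001, -1.0]]
ft_force: [0.6, 0.9, -1.5]
finger_gap: 0.0496
```

```bash
cat > w.py <<'E'
from h import *
import sys
c=cam('wrist');cv2.imwrite('pics/%s.png'%sys.argv[1],c['img'])
M=masks(c['img'])
for nm,m,z in(('warm',warm(c['img']),.022),('dark',M['dark'],.008),('buff',M['buff'],.008)):
    for u,v,a,k in blobs(m,800,40000):
        r=rect(c,k,z); 
        if v<340: print(nm,'%.1f %.1f %d'%(u,v,a),np.round([*r[0],*r[1],r[2]],1),cv2.boundingRect(k))
np.save('cam_%s.npy'%sys.argv[1],{k:c[k] for k in c if k!='img'},allow_pickle=True)
E
python3 w.py w5; python3 -c "
from h import *
plan(378,270,110,-70.6)"
```

```text
warm 318.6 288.4 10379 [277.9 233.7 147.2  57.7 -70.8] (218, 248, 201, 75)
warm 314.9 126.0 7731 [377.7 270.5  60.8  57.9 -71. ] (268, 85, 97, 94)
dark 322.4 174.5 1159 [353.6 262.6  64.1  15.9 -70.5] (270, 159, 92, 24)
buff 312.3 197.4 4432 [376.4 270.1 118.8  83.3  19. ] (253, 40, 122, 181)
t 7.72 cur [307.2 245.5 170.3] yaw -70.6 gap 49.6 F [ 0.3  0.4 -1.1] q6 1.71
shift [74.8  0.4 60.3] rot [ 0.    -0.001  0.   ] rows>=2.3
```

View pics/w5.png

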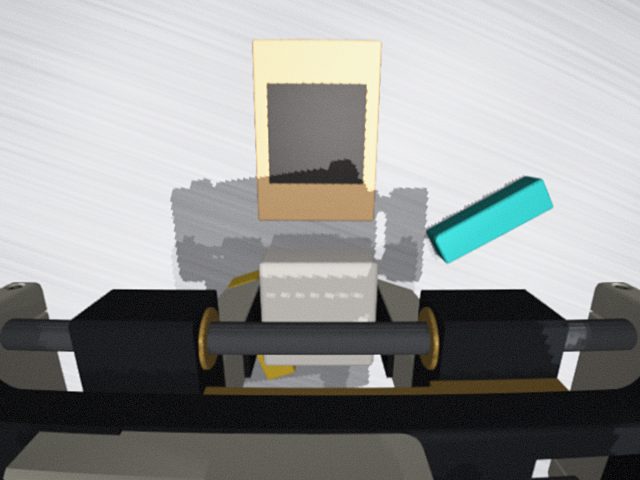

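{"api": "send_rows", "payload": {"moves": [[[22,0,5,0,0,0,-1],[50,0,22,0,0,0.003,-1],[69,0,48,0,0,0.006,-1],[74,0.3,70,0,0,0.006,-1],[74,0.3,80,0,0,0.006,-1]]]}}

```text
time: 8.13
tcp_pos: [0.3795, 0.2706, 0.0879]
orientation: [[0.945, 0.326, 0.001], [0.326, -0.945, -0.0], [0.001, 0.0, -1.0]]
ft_force: [-0.7, 0.3, -1.1]
finger_gap: 0.0498
```

```bash
python3 -c "
from h import *
plan(377.3,270.5,77.5,-71)"
```

```text
t 8.13 cur [379.5 270.6  87.9] yaw -71.0 gap 49.8 F [-0.7  0.3 -1.1] q6 1.69
shift [-2.1 -0.6 10.4] rot [ 0.    -0.001  0.001] rows>=0.3
```

{"api": "send_rows", "payload": {"moves": [[[-2,-0.6,3,0,0,0,-1],[-2,-0.6,5.5,0,0,0,-1],[-2,-0.6,7.5,0,0,0,-1],[-2,-0.6,8.5,0,0,0,-1],[-2,-0.6,9.2,0,0,0,-1]]]}}

```text
time: 8.55
tcp_pos: [0.3779, 0.2708, 0.0794]
orientation: [[0.945, 0.326, 0.002], [0.326, -0.945, 0.001], [0.003, 0.0, -1.0]]
ft_force: [-0.5, -0.6, -0.8]
finger_gap: 0.0496
```

{"api": "send_rows", "payload": {"moves": [[[0,0,0.6,0,0,0,-1],[0,0,1.1,0,0,0,-1],[0,0,1.5,0,0,0,-1],[0,0,1.7,0,0,0,-1]]]}}

```text
time: 8.88
tcp_pos: [0.3779, 0.2708, 0.0779]
orientation: [[0.945, 0.326, 0.003], [0.326, -0.945, 0.001], [0.003, 0.0, -1.0]]
ft_force: [0.5, 0.1, -0.6]
finger_gap: 0.0496
```

{"api": "send_rows", "payload": {"moves": [[[0,0,0.4,0,0,0,-1],[0,0,0.8,0,0,0,-1],[0,0,1.2,0,0,0,-1],[0,0,1.2,0,0,0,-1]]]}}

```text
time: 9.22
tcp_pos: [0.378, 0.2709, 0.0773]
orientation: [[0.945, 0.326, 0.003], [0.326, -0.945, 0.001], [0.003, 0.0, -1.0]]
ft_force: [-1.7, -1.6, 7.0]
finger_gap: 0.0497
```

{"api": "send_rows", "payload": {"moves": [[[0,0,0,0,0,0,0.2],[0,0,0,0,0,0,0.3],[0,0,-1,0,0,0,0.4],[0,0,-20,0,0,0,0.6],[0,0,-55,0,0,0,0.8]]]}}

```text
time: 9.63
tcp_pos: [0.3761, 0.2699, 0.1302]
orientation: [[0.945, 0.326, -0.004], [0.326, -0.945, -0.002], [-0.004, 0.001, -1.0]]
ft_force: [0.3, -0.1, 0.3]
finger_gap: 0.0733
```

```bash
python3 w.py w6; python3 -c "
from h import *
plan(400,-185,200,-160)
plan(400,-185,200,20)"
```

```text
warm 205.3 301.8 1195 [333.1 325.9  43.5  19.  -25.2] (179, 280, 55, 40)
warm 430.6 301.8 1189 [377.  198.2  44.7  18.9  64.8] (402, 279, 56, 41)
warm 317.3 263.1 7569 [377.4 269.9  54.7  52.9  19. ] (272, 220, 92, 88)
dark 313.3 241.2 2232 [375.1 269.6  66.6  65.4 -71. ] (262, 210, 109, 99)
dark 520.9 17.7 1274 [540.3 211.1  27.6  23.4 -68.5] (492, 0, 49, 47)
buff 314.9 241.9 20676 [383.7 272.7 104.2  84.4  19. ] (245, 162, 143, 161)
buff 501.8 31.8 1229 [534.9 212.5  38.1  25.2 -84.5] (479, 0, 70, 57)
t 9.68 cur [379.4 271.7 137.6] yaw -70.9 gap 77.1 F [2.8 2.7 5.8] q6 1.70
shift [-129.1  438.4  -63.8] rot [-0.007 -0.006  1.554] rows>=12.4
t 9.68 cur [379.4 271.7 137.6] yaw -70.9 gap 77.1 F [2.8 2.7 5.8] q6 1.70
shift [-129.1  438.4  -63.8] rot [-0.007 -0.006  1.554] rows>=12.4
```

View pics/w6.png

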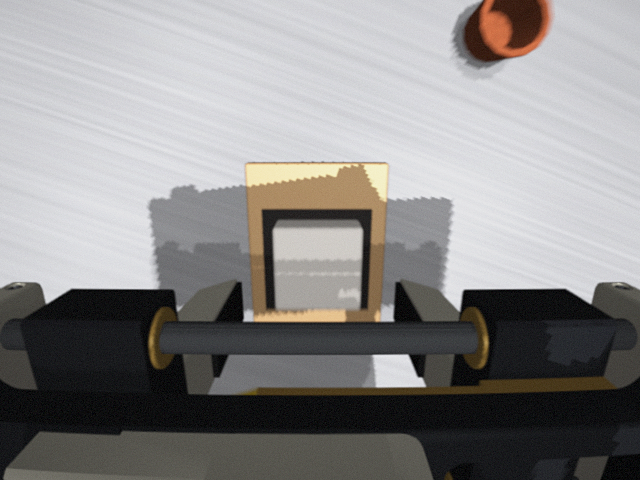

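```bash
python3 -c "
from h import *
plan(455,90,200,-76)"
```

```text
t 9.68 cur [379.4 271.7 137.6] yaw -70.9 gap 77.1 F [2.8 2.7 5.8] q6 1.70
shift [ 12.7 196.4 -62.5] rot [-0.001 -0.008  0.088] rows>=5.0
```

{"api": "send_rows", "payload": {"moves": [[[2,22,-30,0,-0.005,0.02,1],[5,60,-52,0,-0.008,0.04,1],[8,100,-62,0,-0.008,0.06,1],[10,141,-62,0,-0.008,0.08,1],[13,182,-62,0,-0.008,0.09,1]]]}}

```text
time: 10.1
tcp_pos: [0.4511, 0.1028, 0.2008]
orientation: [[0.971, 0.24, 0.003], [0.24, -0.971, 0.001], [0.003, -0.001, -1.0]]
ft_force: [0.8, 0.2, -0.9]
finger_gap: 0.092
```

```bash
python3 -c "
from h import *
plan(410,-90,200,-85)"
```

```text
t 10.10 cur [451.1 102.8 200.8] yaw -76.1 gap 92.0 F [ 0.8  0.2 -0.9] q6 1.39
shift [-86.3 177.3   0.4] rot [-0.001 -0.003  0.155] rows>=4.7
```

{"api": "send_rows", "payload": {"moves": [[[-16,34,0,0,0,0.03,1],[-40,68,0,0,0,0.07,1],[-64,102,0,0,0,0.1,1],[-88,136,0,0,-0.003,0.13,1],[-106,168,0,0,-0.003,0.15,1]]]}}

```text
time: 10.52
tcp_pos: [0.387, -0.0873, 0.2003]
orientation: [[0.996, 0.091, -0.0], [0.091, -0.996, 0.001], [-0.0, -0.001, -1.0]]
ft_force: [0.8, -0.3, 0.5]
finger_gap: 0.0918
```

```bash
python3 w.py w7; python3 -c "
from h import *
plan(322,-263,190,-90)"
```

```text
warm 540.6 237.1 4433 [ 402.6 -266.    64.1   61.9   18.2] (502, 201, 78, 74)
warm 337.0 129.8 7092 [467.6 -94.6  68.   67.8 -58.4] (291, 80, 93, 100)
dark 547.4 57.8 861 [ 536.3 -245.9   28.3   23.3   26.4] (530, 39, 33, 42)
buff 347.3 173.7 4631 [467.2 -94.7 118.1  82.2  24.4] (261, 67, 148, 153)
buff 629.5 105.0 975 [ 514.7 -316.5   53.    23.9   16.7] (611, 63, 29, 71)
t 10.57 cur [386.7 -92.5 200.4] yaw -85.0 gap 92.0 F [ 0.3 -3.7  0.5] q6 1.06
shift [-79.3 164.2  10.8] rot [ 0.002 -0.     0.087] rows>=4.4
```

View pics/w7.png

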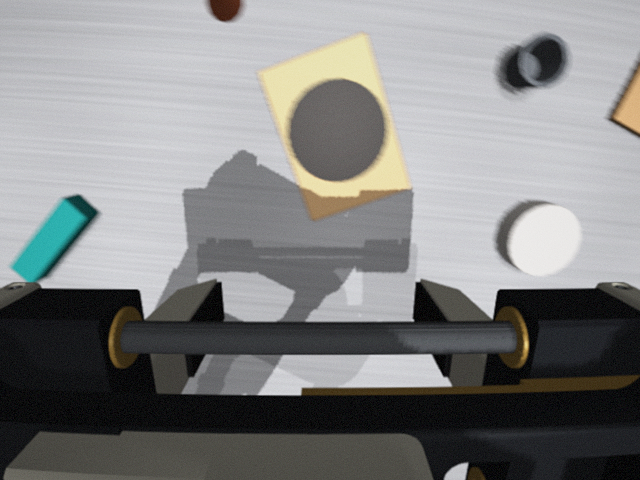

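```bash
python3 -c "
from h import *
plan(402.5,-265.5,110,-90)"
```

```text
t 10.57 cur [386.7 -92.5 200.4] yaw -85.0 gap 92.0 F [ 0.3 -3.7  0.5] q6 1.06
shift [  0.7 173.5  90.8] rot [ 0.002 -0.     0.087] rows>=4.7
```

{"api": "send_rows", "payload": {"moves": [[[0,34,10,0,0,0.02,1],[0,70,25,0,0,0.04,1],[0,108,42,0,0,0.06,1],[0.5,142,62,0,0,0.08,1],[0.7,165,80,0,0,0.087,1]]]}}

```text
time: 10.98
tcp_pos: [0.402, -0.2603, 0.12]
orientation: [[1.0, -0.003, 0.002], [-0.003, -1.0, -0.004], [0.002, 0.004, -1.0]]
ft_force: [0.5, -0.4, 0.3]
finger_gap: 0.0918
```

{"api": "send_rows", "payload": {"moves": [[[0,0,0,0,0,0,1],[0,0,0,0,0,0,1]]]}}

```text
time: 11.15
tcp_pos: [0.4016, -0.2611, 0.1189]
orientation: [[1.0, -0.005, 0.0], [-0.005, -1.0, -0.003], [0.0, 0.003, -1.0]]
ft_force: [-1.1, 0.5, -0.1]
finger_gap: 0.0917
```

```bash
python3 w.py w8; python3 -c "
from h import *
plan(402.5,-265.5,69,-90)"
```

```text
warm 325.2 269.6 8655 [ 4.042e+02 -2.665e+02  6.270e+01  5.960e+01 -4.000e-01] (273, 216, 106, 106)
dark 36.5 157.8 9030 [ 465.9 -103.9   75.1   51.2  -12.8] (0, 88, 85, 134)
dark 514.9 22.5 4086 [ 532.9 -366.1   53.    26.3  -87.8] (467, 0, 100, 55)
dark 233.5 15.1 1318 [ 533.4 -223.3   31.3   22.8   88.8] (210, 0, 62, 49)
buff 57.8 169.4 10074 [468.5 -93.2 119.6  84.7  24.8] (0, 22, 137, 252)
buff 492.9 67.2 13955 [ 524.8 -357.8   84.    74.8   72.6] (402, 0, 195, 138)
t 11.20 cur [ 401.7 -260.   119.7] yaw -90.2 gap 91.8 F [0.6 0.9 0. ] q6 0.84
shift [ 0.7  5.3 50.7] rot [ 0.003 -0.001 -0.004] rows>=1.2
```

View pics/w8.png

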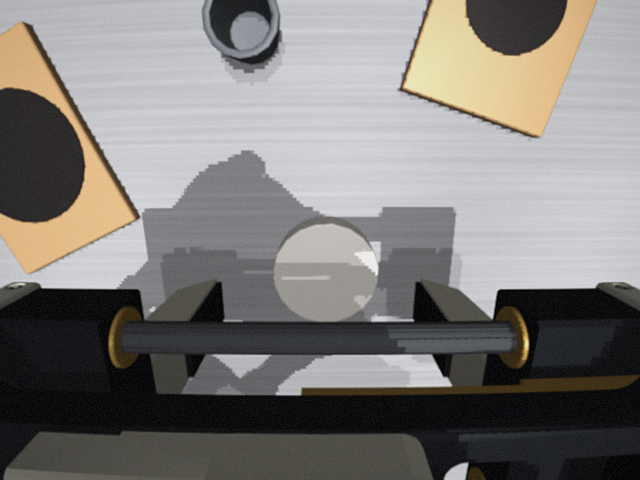

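{"api": "send_rows", "payload": {"moves": [[[1.3,5,12,0,0,0,1],[1.3,6.4,30,0,0,0,0.8],[1.3,6.4,44,0,0,0,0.6],[1.3,6.4,50,0,0,0,0.5],[1.3,6.4,50.5,0,0,0,0.5]]]}}

```text
time: 11.62
tcp_pos: [0.4029, -0.2651, 0.0691]
orientation: [[1.0, -0.002, -0.0], [-0.002, -1.0, -0.002], [-0.0, 0.002, -1.0]]
ft_force: [-0.8, 0.5, 0.0]
finger_gap: 0.0711
```

{"api": "send_rows", "payload": {"moves": [[[0,0,0,0,0,0,0.2],[0,0,0,0,0,0,0],[0,0,0,0,0,0,-0.3],[0,0,0,0,0,0,-1],[0,0,0,0,0,0,-1]]]}}

```text
time: 12.03
tcp_pos: [0.4034, -0.265, 0.0701]
orientation: [[1.0, -0.002, 0.001], [-0.002, -1.0, -0.002], [0.001, 0.002, -1.0]]
ft_force: [0.9, 4.1, 8.6]
finger_gap: 0.0596
```

```bash
python3 -c "
from h import *
plan(395,-110,170,-90)"
```

```text
t 12.03 cur [ 403.4 -265.    70.1] yaw -90.1 gap 59.6 F [0.9 4.1 8.6] q6 0.83
shift [  -8.6 -154.7 -100.3] rot [ 0.002 -0.001 -0.002] rows>=4.4
```

{"api": "send_rows", "payload": {"moves": [[[0,0,-12,0,0,0,-1],[2,-8,-42,0,0,0,-1],[14,-40,-55,0,0,0,-1],[28,-78,-55,0,0,0,-1],[42,-115,-50,0,0,0,-1]]]}}

```text
time: 12.45
tcp_pos: [0.4467, -0.1497, 0.1219]
orientation: [[1.0, -0.005, 0.005], [-0.005, -1.0, -0.005], [0.005, 0.005, -1.0]]
ft_force: [1.2, -0.2, -0.8]
finger_gap: 0.0595
```

```bash
python3 w.py w9; python3 -c "
from h import *
plan(468.5,-93,78,-90)"
```

```text
warm 223.8 302.1 1125 [431.6 -95.3  35.9  18.9 -27.9] (202, 280, 48, 41)
warm 412.7 301.4 1204 [ 431.3 -207.1   37.2   20.    27.2] (386, 279, 50, 42)
warm 318.4 287.0 8542 [ 441.7 -151.    80.7   49.5   89.6] (250, 241, 137, 81)
dark 215.0 229.1 10777 [469.6 -89.6  72.1  70.  -73.1] (156, 168, 119, 121)
dark 475.4 115.3 1010 [ 532.4 -237.5   28.7   20.7    6.2] (454, 92, 38, 55)
buff 180.5 197.0 5943 [477.1 -87.4 100.7  83.8  24.2] (108, 106, 192, 199)
buff 617.7 131.8 5499 [ 533.2 -317.1   98.    40.9   11.2] (575, 23, 65, 175)
t 12.50 cur [ 447.2 -142.9  120.2] yaw -90.0 gap 59.1 F [ 0.6  5.6 -1.6] q6 1.10
shift [ 21.2 -50.   42.2] rot [ 0.    -0.002 -0.   ] rows>=1.6
```

View pics/w9.png

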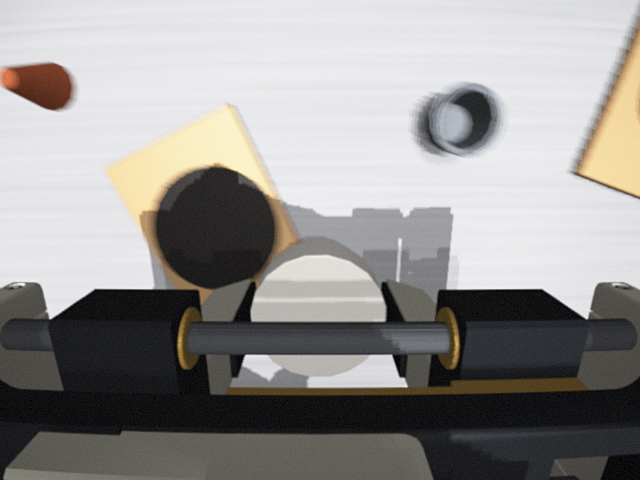

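{"api": "send_rows", "payload": {"moves": [[[10,-30,5,0,0,0,-1],[19,-46,15,0,-0.002,0,-1],[21,-50,26,0,-0.002,0,-1],[21,-50,33,0,-0.002,0,-1],[21,-50,36,0,-0.002,0,-1]]]}}

```text
time: 12.92
tcp_pos: [0.4678, -0.0927, 0.0833]
orientation: [[1.0, 0.001, -0.001], [0.001, -1.0, 0.0], [-0.001, -0.0, -1.0]]
ft_force: [-0.5, -0.3, -1.0]
finger_gap: 0.0593
```

```bash
python3 -c "
from h import *
plan(468.5,-93,78,-90)"
```

```text
t 12.92 cur [467.8 -92.7  83.3] yaw -90.0 gap 59.3 F [-0.5 -0.3 -1. ] q6 1.21
shift [0.7 0.3 5.3] rot [-0.     0.001  0.001] rows>=0.1
```

{"api": "send_rows", "payload": {"moves": [[[0.6,0.3,1.2,0,0,0,-1],[0.6,0.3,2.4,0,0,0,-1],[0.6,0.3,3.4,0,0,0,-1],[0.6,0.3,4.2,0,0,0,-1],[0.6,0.3,5,0,0,0,-1]]]}}

```text
time: 13.33
tcp_pos: [0.4684, -0.0935, 0.0786]
orientation: [[1.0, -0.0, -0.001], [-0.0, -1.0, -0.0], [-0.001, 0.0, -1.0]]
ft_force: [-0.1, -0.3, -1.2]
finger_gap: 0.0595
```

{"api": "send_rows", "payload": {"moves": [[[0,0,0.5,0,0,0,-1],[0,0,0.8,0,0,0,-1],[0,0,1,0,0,0,-1]]]}}

```text
time: 13.58
tcp_pos: [0.4685, -0.0937, 0.0781]
orientation: [[1.0, -0.0, -0.0], [-0.0, -1.0, -0.001], [-0.0, 0.001, -1.0]]
ft_force: [-1.9, -0.1, 7.1]
finger_gap: 0.0592
```

Contact at 7 N. Releasing and lifting clear.

{"api": "send_rows", "payload": {"moves": [[[0,0,0,0,0,0,0.45],[0,0,0,0,0,0,0.55],[0,0,-1,0,0,0,0.7],[0,0,-20,0,0,0,0.8],[0,0,-55,0,0,0,0.8]]]}}

```text
time: 14.0
tcp_pos: [0.4666, -0.093, 0.131]
orientation: [[1.0, -0.0, -0.007], [-0.0, -1.0, 0.002], [-0.007, -0.002, -1.0]]
ft_force: [0.9, 0.6, -0.5]
finger_gap: 0.082
```

```bash
python3 w.py w10; python3 -c "
from h import *
plan(565,-140,180,-90)"
```

```text
warm 442.4 302.1 1186 [ 443.4 -169.    47.9   18.    46.1] (412, 279, 62, 41)
warm 193.5 302.1 1218 [443.3 -18.5  47.6  18.5 -46.1] (164, 279, 61, 41)
warm 319.6 266.3 8260 [465.2 -95.   64.   61.8 -34. ] (268, 215, 105, 103)
dark 302.8 231.8 2076 [477.1 -90.8  76.1  55.7 -79.7] (256, 201, 121, 92)
dark 574.7 161.0 1510 [ 528.1 -248.3   31.1   25.9   -3.7] (551, 135, 45, 53)
dark 532.5 157.6 970 [ 529.6 -223.4   33.7   23.4   -3.2] (517, 131, 44, 58)
buff 313.7 241.1 22086 [468.1 -92.8 121.1  84.7  24.6] (213, 139, 191, 183)
t 14.05 cur [470.2 -94.2 138.5] yaw -90.0 gap 82.1 F [ 2.6 -0.5  5.6] q6 1.21
shift [ 94.9  46.  -40.9] rot [ 0.002 -0.005  0.   ] rows>=2.7
```

View pics/w10.png

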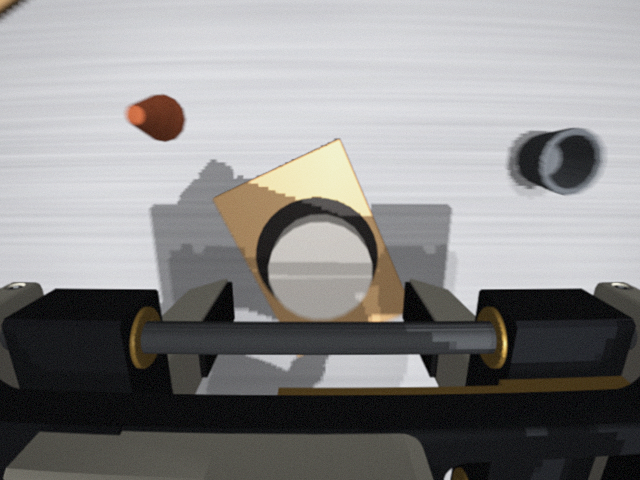

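```bash
cat > ck.py <<'E'
from h import *
import sys
n=sys.argv[1]
c=np.load('cam_%s.npy'%n,allow_pickle=True).item(); img=cv2.imread('pics/%s.png'%n)
def fitc(P):
    A=np.c_[2*P,np.ones(len(P))];s=np.linalg.lstsq(A,(P**2).sum(1),rcond=None)[0];r=np.sqrt(s[2]+s[0]**2+s[1]**2)
    return s[:2],r,np.abs(np.linalg.norm(P-s[:2],axis=1)-r).max()
for nm,m,z,lo in(("warm",warm(img),.030,2000),("dark",masks(img)["dark"],.008,800)):
    for u,v,a,k in blobs(m,lo,40000):
        if v>300 or abs(u-320)>120: continue
        P=onplane(c,cv2.convexHull(k).reshape(-1,2),z)[:,:2]*1000
        P=P[P[:,0]>np.median(P[:,0])-3] if 0 else P
        # use far half (upper rows) of outline
        h=cv2.convexHull(k).reshape(-1,2); sel=h[h[:,1]<v+(15 if nm=="warm" else 0)]
        Q=onplane(c,sel,z)[:,:2]*1000
        print(nm,fitc(P),"upper",fitc(Q))
E
python3 ck.py w10
```

```text
warm (array([468.31150796, -94.61143874]), np.float64(30.551422463124293), np.float64(1.2129741306933255)) upper (array([469.73477564, -94.70235578]), np.float64(29.63845256711014), np.float64(1.3245822122223956))
dark (array([467.35050902, -92.57983738]), np.float64(38.04374783666694), np.float64(0.8329212565070065)) upper (array([466.47051571, -92.4396059 ]), np.float64(38.65976021445208), np.float64(0.6236410734308748))
```

The large disc reads about 2.7 mm off the silhouette centre, inside the 8 mm margin. Next is the small disc.

{"api": "send_rows", "payload": {"moves": [[[20,10,-15,0,0,0,0.6],[50,24,-32,0,-0.005,0,0.6],[82,40,-40,0,-0.005,0,0.6],[96,46,-41,0,-0.005,0,0.6],[96,46,-41,0,-0.005,0,0.6]]]}}

```text
time: 14.47
tcp_pos: [0.5691, -0.1417, 0.1809]
orientation: [[1.0, -0.0, 0.005], [-0.0, -1.0, -0.004], [0.005, 0.004, -1.0]]
ft_force: [-1.6, -0.1, -0.3]
finger_gap: 0.0737
```

```bash
python3 w.py w11; python3 -c "
from h import *
plan(648,-143,115,-90)"
```

```text
warm 430.8 301.8 903 [ 524.1 -231.    49.4   22.6   34.8] (406, 283, 53, 37)
warm 204.8 301.3 1016 [525.  -57.6  53.8  21.8 -45.9] (177, 280, 56, 40)
warm 316.3 132.3 2399 [ 648.  -141.9   37.2   36.5    0.9] (289, 104, 55, 58)
buff 264.7 301.1 1512 [513.5 -98.4  45.   37.2  25.3] (241, 276, 55, 46)
buff 592.8 232.7 5470 [ 559.4 -368.1   91.4   84.3  -17.5] (528, 182, 112, 108)
buff 17.3 151.7 2224 [638.3  76.4  79.   38.  -12.2] (0, 92, 48, 107)
t 14.52 cur [ 566.8 -140.5  179.8] yaw -90.0 gap 73.6 F [-0.6  1.  -1. ] q6 1.20
shift [81.2  2.3 64.9] rot [ 0.003 -0.001 -0.   ] rows>=2.5
```

View pics/w11.png

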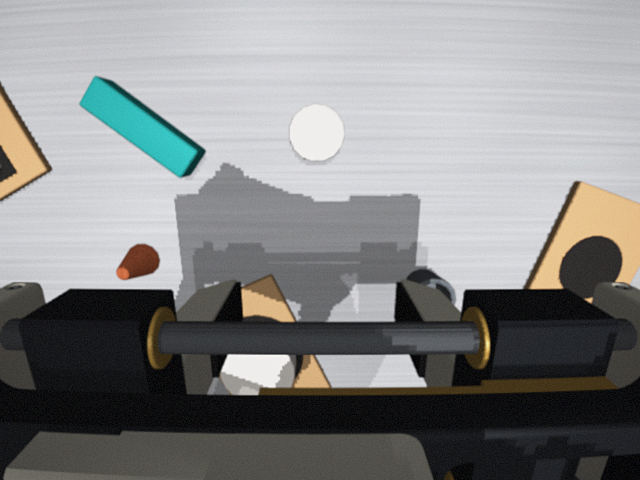

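{"api": "send_rows", "payload": {"moves": [[[20,0,12,0,0,0,0.3],[48,1,30,0.003,0,0,0.2],[72,1.4,52,0.003,0,0,0.2],[81,1.4,68,0.003,0,0,0.2],[81,1.4,75,0.003,0,0,0.2]]]}}

```text
time: 14.93
tcp_pos: [0.647, -0.1409, 0.1013]
orientation: [[1.0, 0.001, -0.004], [0.001, -1.0, 0.002], [-0.004, -0.002, -1.0]]
ft_force: [-1.2, -0.5, -0.9]
finger_gap: 0.0554
```

```bash
python3 w.py w12; python3 -c "
from h import *
plan(648,-142,69,-90)"
```

```text
warm 407.3 300.8 1091 [ 640.7 -188.9   31.3   16.8   26. ] (383, 279, 45, 41)
warm 229.0 300.6 1109 [640.7 -94.4  31.1  17.  -25.7] (209, 279, 45, 41)
warm 319.3 278.3 4374 [ 6.515e+02 -1.422e+02  4.240e+01  3.720e+01  1.000e-01] (283, 239, 73, 78)
t 14.98 cur [ 645.7 -140.8  100.9] yaw -90.0 gap 55.1 F [-1.  -0.5 -1.4] q6 1.24
shift [ 2.5  1.2 31.9] rot [-0.003  0.006  0.001] rows>=0.8
```

View pics/w12.png

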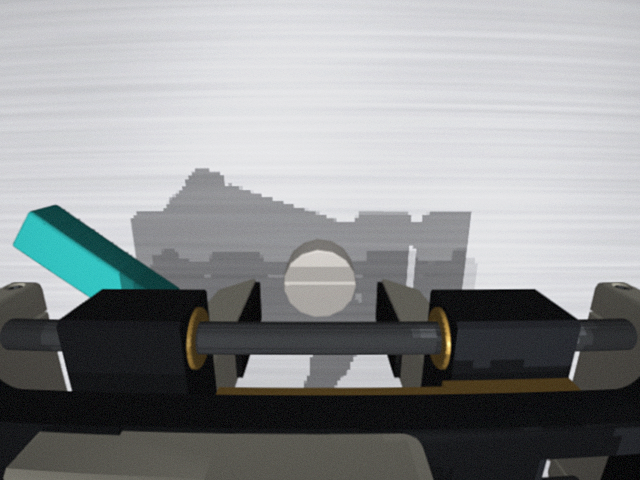

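{"api": "send_rows", "payload": {"moves": [[[3,1.2,12,0,0.006,0,0.2],[3,1.2,24,0,0.006,0,0.2],[3,1.2,30,0,0.006,0,0.2],[3,1.2,32,0,0.006,0,-0.1],[3,1.2,32,0,0.006,0,-1]]]}}

```text
time: 15.4
tcp_pos: [0.6478, -0.1419, 0.0689]
orientation: [[1.0, 0.001, -0.001], [0.001, -1.0, 0.003], [-0.001, -0.003, -1.0]]
ft_force: [0.1, 0.4, 0.1]
finger_gap: 0.0461
```

{"api": "send_rows", "payload": {"moves": [[[0,0,0,0,0,0,-1],[0,0,0,0,0,0,-1],[0,0,0,0,0,0,-1]]]}}

```text
time: 15.65
tcp_pos: [0.6481, -0.142, 0.0697]
orientation: [[1.0, 0.0, -0.0], [0.0, -1.0, 0.003], [-0.0, -0.003, -1.0]]
ft_force: [-0.2, -0.1, 2.4]
finger_gap: 0.0372
```

```bash
python3 -c "
from h import *
plan(470,-350,160,-90)
plan(547,-362,110,-90)"
```

```text
t 15.65 cur [ 648.1 -142.    69.7] yaw -90.0 gap 37.2 F [-0.2 -0.1  2.4] q6 1.24
shift [-178.2  207.6  -90.8] rot [-0.003  0.     0.   ] rows>=6.9
t 15.65 cur [ 648.1 -142.    69.7] yaw -90.0 gap 37.2 F [-0.2 -0.1  2.4] q6 1.24
shift [-101.2  219.8  -40.8] rot [-0.003  0.     0.   ] rows>=5.9
```

{"api": "send_rows", "payload": {"moves": [[[0,0,0,0,0,0,-1],[0,0,-15,0,0,0,-1],[-12,14,-50,-0.003,0,0,-1],[-38,44,-75,-0.003,0,0,-1],[-65,75,-85,-0.003,0,0,-1]]]}}

```text
time: 16.07
tcp_pos: [0.5881, -0.2131, 0.1565]
orientation: [[1.0, 0.004, 0.006], [0.004, -1.0, -0.003], [0.006, 0.003, -1.0]]
ft_force: [0.9, -0.9, -0.8]
finger_gap: 0.0373
```

```bash
python3 -c "
from h import *
plan(466,-355,155,-90)"
```

```text
t 16.07 cur [ 588.1 -213.1  156.5] yaw -89.8 gap 37.3 F [ 0.9 -0.9 -0.8] q6 1.10
shift [-122.7  141.4    1.3] rot [ 0.003 -0.006  0.004] rows>=4.5
```

{"api": "send_rows", "payload": {"moves": [[[-25,29,0,0,-0.006,0,-1],[-54,62,1,0.003,-0.006,0,-1],[-82,94,1,0.003,-0.006,0,-1],[-108,125,1,0.003,-0.006,0,-1],[-122,141,1,0.003,-0.006,0,-1]]]}}

```text
time: 16.48
tcp_pos: [0.4639, -0.3576, 0.1557]
orientation: [[1.0, 0.002, -0.001], [0.002, -1.0, -0.001], [-0.001, 0.001, -1.0]]
ft_force: [0.4, -1.1, -1.9]
finger_gap: 0.0376
```

{"api": "send_rows", "payload": {"moves": [[[0,0,0,0,0,0,-1],[0,0,0,0,0,0,-1]]]}}

```text
time: 16.65
tcp_pos: [0.463, -0.3589, 0.1561]
orientation: [[1.0, -0.002, -0.0], [-0.002, -1.0, -0.002], [-0.0, 0.002, -1.0]]
ft_force: [1.4, -0.5, -0.8]
finger_gap: 0.0372
```

```bash
python3 w.py w13; python3 -c "
from h import *
plan(547,-362,90,-90)"
```

```text
warm 381.2 299.7 874 [ 431.5 -405.    36.3   19.3   18.6] (363, 279, 33, 42)
warm 255.1 299.6 882 [ 431.9 -315.1   36.7   19.6  -20.1] (241, 279, 34, 42)
warm 318.1 294.1 4317 [ 437.1 -360.3   59.6   45.9   89.8] (276, 259, 86, 63)
warm 325.2 122.8 5309 [ 5.458e+02 -3.645e+02  4.880e+01  4.850e+01 -1.000e-01] (285, 81, 81, 85)
dark 93.4 153.5 1175 [ 529.  -211.1   30.2   25.6    1.5] (76, 131, 40, 47)
buff 15.8 262.8 1367 [ 454.8 -143.3   56.1   36.5  -14.6] (0, 218, 47, 73)
buff 326.2 117.2 24732 [ 546.4 -365.   119.2   83.4  -17.4] (241, 6, 177, 223)
t 16.70 cur [ 463.9 -357.8  156. ] yaw -90.0 gap 37.3 F [ 0.2  0.1 -1.2] q6 0.78
shift [83.1  4.1 66. ] rot [0.001 0.    0.   ] rows>=2.5
```

View pics/w13.png

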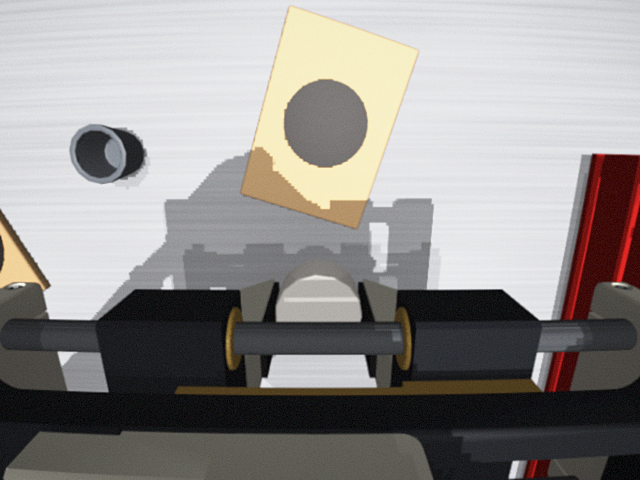

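```bash
python3 -c "
from h import *
c=cam('scene')
print(onplane(c,[(70,213),(160,140)],0.0)*1000)
c2=cam('side');cv2.imwrite('pics/side2.png',c2['img']);cv2.imwrite('pics/scene2.png',c['img'])
print(onplane(c2,[(437,152),(530,192)],0.0)*1000)
"
```

```text
[[ 513.23922901 -576.92227476    0.        ]
 [ 190.44125213 -549.33313197    0.        ]]
[[ 548.11211684 -623.31836541    0.        ]
 [ 226.10878561 -591.43953507    0.        ]]
```

View pics/scene2.png

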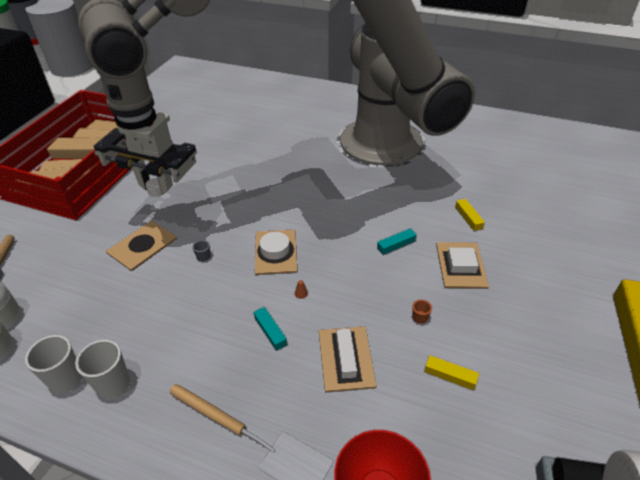

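{"api": "send_rows", "payload": {"moves": [[[22,1,8,0,0,0,-1],[52,4,26,0,0,0,-1],[76,6.5,48,0,0,0,-1],[82,7,64,0,0,0,-1],[82,7,70,0,0,0,-1]]]}}

```text
time: 17.22
tcp_pos: [0.5485, -0.3606, 0.0826]
orientation: [[1.0, 0.007, -0.003], [0.007, -1.0, 0.001], [-0.003, -0.001, -1.0]]
ft_force: [-0.6, 0.3, -1.2]
finger_gap: 0.0375
```

```bash
python3 -c "
from h import *
plan(546.4,-364.8,78,-90)"
```

```text
t 17.22 cur [ 548.5 -360.6   82.6] yaw -89.6 gap 37.5 F [-0.6  0.3 -1.2] q6 0.87
shift [-2.1  4.2  4.6] rot [-0.001  0.003  0.007] rows>=0.2
```

{"api": "send_rows", "payload": {"moves": [[[-2,4,0.5,0,0.003,0.006,-1],[-2,4,1.5,0,0.003,0.006,-1],[-2,4,2.5,0,0.003,0.006,-1],[-2,4,3.3,0,0.003,0.006,-1],[-2,4,4,0,0.003,0.006,-1]]]}}

```text
time: 17.63
tcp_pos: [0.5465, -0.365, 0.0798]
orientation: [[1.0, 0.0, 0.002], [0.0, -1.0, 0.0], [0.002, -0.0, -1.0]]
ft_force: [-0.1, 0.0, -0.4]
finger_gap: 0.0374
```

{"api": "send_rows", "payload": {"moves": [[[0,0,0.5,0,0,0,-1],[0,0,0.9,0,0,0,-1],[0,0,1.2,0,0,0,-1]]]}}

```text
time: 17.88
tcp_pos: [0.5465, -0.3653, 0.0791]
orientation: [[1.0, -0.0, 0.002], [-0.0, -1.0, -0.0], [0.002, 0.0, -1.0]]
ft_force: [0.4, 0.5, -0.3]
finger_gap: 0.0376
```

{"api": "send_rows", "payload": {"moves": [[[0,0,0.6,0,0,0,-1],[0,0,1.1,0,0,0,-1],[0,0,1.5,0,0,0,-1],[0,0,1.5,0,0,0,-1]]]}}

```text
time: 18.22
tcp_pos: [0.5465, -0.3653, 0.0777]
orientation: [[1.0, -0.0, 0.002], [-0.0, -1.0, -0.0], [0.002, 0.0, -1.0]]
ft_force: [-0.2, 0.0, 1.1]
finger_gap: 0.0378
```

{"api": "send_rows", "payload": {"moves": [[[0,0,0.4,0,0,0,-1],[0,0,0.7,0,0,0,-1],[0,0,0.7,0,0,0,-1]]]}}

```text
time: 18.47
tcp_pos: [0.5465, -0.3653, 0.0777]
orientation: [[1.0, 0.0, 0.002], [0.0, -1.0, -0.0], [0.002, 0.0, -1.0]]
ft_force: [-1.9, 1.2, 5.0]
finger_gap: 0.037
```

Contact. Release, lift, and check.

{"api": "send_rows", "payload": {"moves": [[[0,0,0,0,0,0,0],[0,0,0,0,0,0,0.1],[0,0,-1,0,0,0,0.3],[0,0,-20,0,0,0,0.4],[0,0,-55,0,0,0,0.5]]]}}

```text
time: 18.88
tcp_pos: [0.5445, -0.3638, 0.1286]
orientation: [[1.0, -0.0, -0.005], [-0.0, -1.0, 0.006], [-0.005, -0.006, -1.0]]
ft_force: [1.1, -0.7, -0.2]
finger_gap: 0.0652
```

{"api": "send_rows", "payload": {"moves": [[[-20,-10,-30,0,0,0,0.5],[-55,-25,-60,0,0,0,0.5],[-80,-40,-70,0,0,0,0.5],[-85,-40,-70,0,0,0,0.5],[-85,-40,-70,0,0,0,0.5]]]}}

```text
time: 19.3
tcp_pos: [0.4589, -0.3239, 0.2005]
orientation: [[1.0, -0.001, -0.004], [-0.001, -1.0, 0.004], [-0.004, -0.004, -1.0]]
ft_force: [0.9, -1.1, 0.5]
finger_gap: 0.0689
```

```bash
python3 w.py w14; python3 ck.py w14; python3 -c "
from h import *
for n in('scene','side'):
  c=cam(n);cv2.imwrite('pics/%s3.png'%n,c['img'])
a=cv2.imread('pics/scene3.png')[200:400,90:510];cv2.imwrite('pics/sc3.png',cv2.resize(a,None,fx=1.9,fy=1.9,interpolation=2))
print(bot.read_state()['tcp_pos'])"
```

```text
warm 425.0 301.8 1033 [ 406.1 -413.5   51.5   26.7   30.2] (400, 280, 51, 40)
warm 210.4 302.1 1082 [ 403.1 -236.6   56.6   24.9  -45.7] (186, 280, 51, 40)
warm 36.3 225.5 4718 [466.1 -98.   66.9  65.8 -14.2] (0, 189, 78, 75)
warm 372.5 119.2 3757 [ 545.7 -363.4   49.1   48.4    0.7] (339, 84, 68, 72)
dark 631.4 252.2 1173 [ 452.2 -589.   100.1   22.8   14.3] (615, 180, 25, 111)
dark 55.9 206.6 1043 [ 473.2 -101.7   74.3   53.8   24.4] (6, 177, 80, 86)
buff 58.8 218.2 5480 [469.2 -93.6 119.2  85.7  24.4] (0, 134, 122, 164)
buff 372.9 115.1 17752 [ 546.5 -365.   119.2   83.5  -17.4] (298, 21, 154, 189)
warm (array([ 545.51281814, -362.19736295]), np.float64(23.933197616406733), np.float64(0.23517810369122927)) upper (array([ 545.5252319 , -362.18039427]), np.float64(23.930106796800537), np.float64(0.17679989985671085))
[ 0.46058404 -0.32468642  0.19866658]
```

View pics/w14.png

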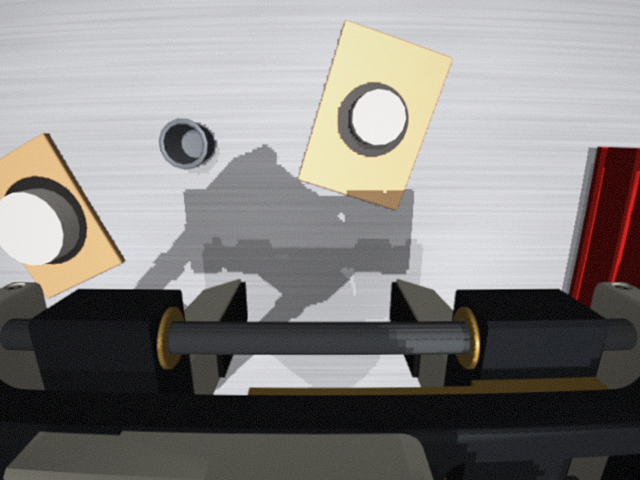

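View pics/sc3.png

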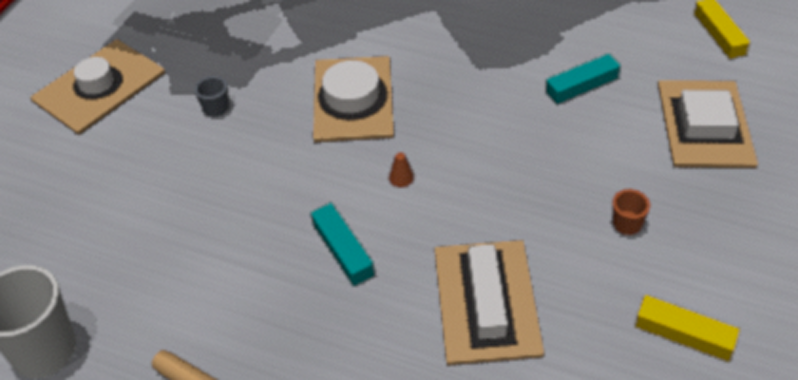

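View pics/side3.png

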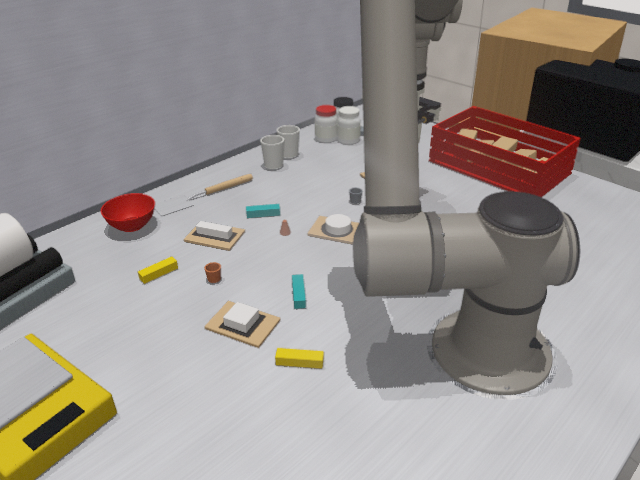

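```bash
python3 -c "
from h import *
from ck import fitc
" w14 2>/dev/null; python3 - <<'E'
from h import *
c=np.load('cam_w14.npy',allow_pickle=True).item(); img=cv2.imread('pics/w14.png')
m=(img.min(2)>215)
for u,v,a,k in blobs(m,800,6000):
    if v<280 and u<500: 
        P=onplane(c,k.reshape(-1,2),.030)[:,:2]*1000; print('disc',u,v,a,cv2.minEnclosingCircle(P.astype(np.float32)))
b=cv2.resize(cv2.imread('pics/scene3.png')[320:396,310:385],None,fx=7,fy=7,interpolation=2)
b2=cv2.resize(cv2.imread('pics/side3.png')[215:255,180:250],None,fx=7,fy=7,interpolation=2)
cv2.imwrite('pics/barz.png',b);cv2.imwrite('pics/barz2.png',b2)
b=cv2.resize(cv2.imread('pics/scene3.png')[235:295,430:495],None,fx=7,fy=7,interpolation=2)
cv2.imwrite('pics/tilez.png',b)
E
```

```text
warm (array([ 545.51281814, -362.19736295]), np.float64(23.933197616406733), np.float64(0.23517810369122927)) upper (array([ 545.5252319 , -362.18039427]), np.float64(23.930106796800537), np.float64(0.17679989985671085))
disc 462.0109843683988 258.4773207358759 4339.5 ((450.4739990234375, -442.9400634765625), 49.52651596069336)
disc 28.832085158494653 228.96377937920963 3538.5 ((466.7379150390625, -94.880126953125), 29.523578643798828)
disc 378.7230900753866 116.70078495375766 2144.5 ((547.368896484375, -366.50946044921875), 18.375505447387695)
```

View pics/barz.png

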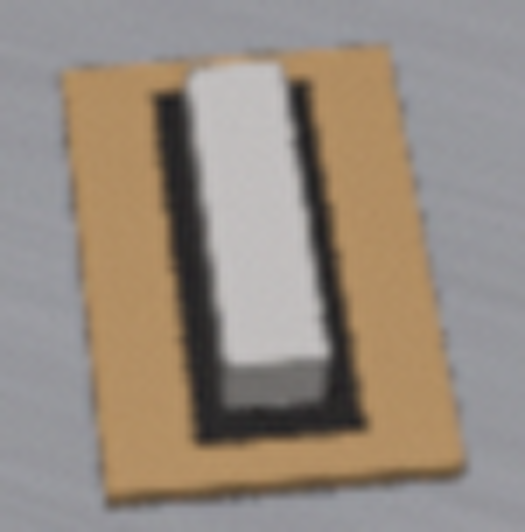

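View pics/barz2.png

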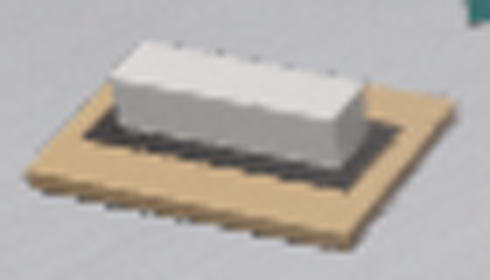

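View pics/tilez.png

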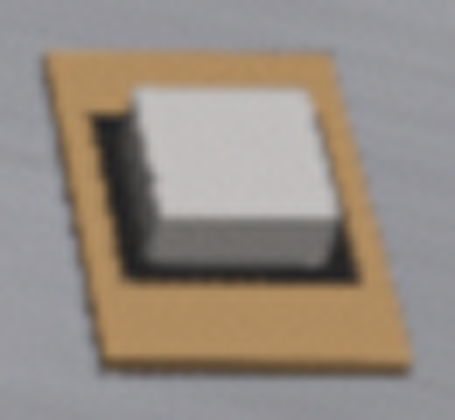

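All four pieces stand inside their dark outlines: bar at scene px (346,355), tile (462,262), large disc (274,245), small disc (140,242). The gripper is clear, so I'm handing in.

```bash
python3 -c "
from h import *
print(job.sign_off()); s=bot.read_state(); print(s['time'],s['tcp_pos'],s['ft_force'])"
```

```text
the job is handed in; nothing more can be done
None
the job is handed in; nothing more can be done
```

All four pieces are on their matching setters and the job is handed in, at about 20 s of the 93 s allowed. I placed the bar, square tile, large disc and small disc in that order. Each was lowered in small steps until the plate took up about 5–7 N, then released and the gripper lifted clear.

Last checks, from the wrist, scene and side pictures:

| Piece | Result |
|---|---|
| Large disc | about 2.5 mm off the silhouette's centre (8 mm margin) |
| Small disc | about 2 mm off the silhouette's centre (8 mm margin) |
| Square tile | yaw 19.0° in line with the plate's 19.0°; the three edges I could see have about 5–8 mm of silhouette showing; the far edge was hidden by the tile |
| Bar | visibly in line with its silhouette; about 6–7 mm showing where I could see it |

- **Camera disagreement:** the scene and side cameras differed by 3–6 mm in y, and the scene camera sat 2–4 mm from the wrist camera. I used the wrist camera for the placing positions.
- **Height check:** two-view heights came out about 1–2 mm above what the text gives, within the stated calibration.
- **Blurred views:** a few wrist pictures were taken while the arm was still moving slightly. I gave them little weight or measured again.
- **Final reading:** I could not read the robot's state after sign-off.

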